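# Set the gauge and load the end-plate fixture

## Robot

A 7-joint arm with a two-finger parallel gripper is mounted at the origin on the work surface. World frame = base frame: x ahead of the robot, y to its left, z up, the work surface at z = 0. Lengths are in m, angles in rad, forces in N, time in s.
With the tool pointing down it reaches from about 0.425 to 0.95 m from the base axis. Payload 16.7 kg.
Tool frame: the origin (TCP) lies between the finger pads, 19 mm behind the fingertips; this is the grasp point; z points along the fingers, y is the line along which they close (so a half turn about z gives the same grasp; the last joint's range is limited). The gripper opens to 94 mm and grips with 3 to 60 N. Pads are 16 mm wide; open, the fingers measure 119 mm over their backs; the gripper's body (75 mm by 177 mm) begins 78 mm behind the grasp point.
Start: joints at [-0.149, 0.426, 0.074, 1.606, -0.034, 1.111, -0.067], TCP at [0.675, -0, 0.224] pointing down, gripper open.
Joint ranges: [-2.85, 2.85], [-0.5, 2.14], [-1.23, 1.37], [0.21, 2.46], [-1.02, 4.16], [0.16, 2.05], [-2.73, 2.73]. Speed limits (rad/s): [1.89, 1.89, 2.39, 2.39, 3.01, 3.01, 3.01].

## Interface

Orientations are given as a unit quaternion [w, x, y, z].
In Python, from bench import r gives the robot as it stands.
- The arm moves only by the tool drive_effector, called after "Call:" as name(argument=value, ...) on one line, values as JSON. Schema: {"type":"object","properties":{"deltas":{"type":"array","items":{"type":"number"},"minItems":7,"maxItems":56},"only":{"type":"string"},"quiet":{"type":"boolean"},"lines":{"type":"string"}},"required":["deltas"],"additionalProperties":false}. deltas is one flat list of numbers that holds 1 to 8 rows one after another, with no inner brackets; each row has 7 numbers: a rotation vector rx, ry, rz in units of 0.1 rad, then dx, dy, dz in mm, then the finger opening in m; each row is the pose to reach, as a shift and turn from the pose commanded when the call began, along the tool's axes at that moment; what a row does not reach only later rows make up. A row lasts 1/12 s, in which the tool goes at most 0.0417 m and 0.125 rad, less where a joint would pass 70% of its speed; a pose out of reach is approached as far as the arm can. The fingers move at their own pace and stop on an object; the grip force is fixed at half the most. Time passes only in rows, so rows that do not move let the fingers close. The tool returns the time, the measured TCP pose, the force, the opening and the grip force at its end. only (a regular expression) keeps the lines of the reply that match it, lines (a string "A,B") keeps lines A to B, and quiet returns only ok. Input that does not fit is refused with a message, and nothing moves.
- r.sense(): the state, without advancing time (a new reading comes with each control period).
- r.camera(name): name is "scene" or "side" or "wrist"; returns a dict with "frame" (420x560x3 uint8, red, green, blue), "z_map" (420x560 float32, m along the optical axis (not along the pixel's ray), 0 where there is no reading), "camera_matrix" (3x3 intrinsics, pixels), "position" and "rotation" of the camera in the world. Camera axes: x right, y up, looking along -z (the intrinsics and any distortion apply to the point x, -y, -z); pixel columns grow to the right and rows downward; lengths in m; the calibration is good to about 2 mm. A picture is of the moment at which its call begins.
- r.close_job(): hands the job in; it is judged then, once.
The state is a dict: "t": time; "joints": joint angles; "joint_velocities": joint speeds; "joint_efforts": joint torques, N m; "tcp_pos": TCP position; "orientation": TCP orientation; "contact_force": force on the tool from outside, world axes, zero at the start; "moment": the same for the moment, N m; "opening": finger opening in m; "grip_force": force on a finger pad.
Only numpy, scipy, OpenCV 4.12 (cv2) and the standard library are available. Lean on these libraries where they do the work, as an engineer would, in place of code of your own. Each camera call takes 0.05 s, during which the arm holds its last target. There are 200 camera calls.

## Task

Get the cartridge fixture ready for checking: with the brass setting master still in its pocket, turn the gauge's zero knob until its pointer reads zero; then turn the lock knob anticlockwise until it clicks open, take the master out and lay it flat in the wooden tray. Next seat every black end plate on the bench flat and fully home in a pocket of the nest, one in each, key tab in the key slot, and only then turn the lock knob back clockwise until it clicks into its locked position. Leave the gauge at zero and do not disturb the screwdriver, drum, cap and cartridge.

Things in the scene. Friction and masses are not known exactly. Their poses are not given: they have to be found in the camera images.
- fixture: fixed checking fixture: steel base 92 x 480 mm, 10 mm thick, carrying in a row along its y (from +y to -y) the gauge head with zero knob, an aluminium nest with five pockets, and the lock head with lock knob. Origin on the table under the nest's middle; z up; nest top 18 mm above the table. All key slots point along its +x (away from the robot). Yaw within 0.15 rad
- pocket0 (a point): pocket 1 of 5 counted from the gauge head: point on the pocket floor, 10 mm above the table, where a seated plate's origin belongs (fixture y 116 mm); axes as the fixture. 8 mm deep, T-shaped: wide part 48 x 44 mm (x -28..+20, y +-22 mm), key slot 20 mm wide (x +20..+36 mm): 2 mm clearance all round a plate
- pocket1 (a point): pocket 2 of 5 counted from the gauge head: point on the pocket floor, 10 mm above the table, where a seated plate's origin belongs (fixture y 58 mm); axes as the fixture. 8 mm deep, T-shaped: wide part 48 x 44 mm (x -28..+20, y +-22 mm), key slot 20 mm wide (x +20..+36 mm): 2 mm clearance all round a plate
- pocket2 (a point): pocket 3 of 5 counted from the gauge head: point on the pocket floor, 10 mm above the table, where a seated plate's origin belongs (fixture y 0 mm); axes as the fixture. 8 mm deep, T-shaped: wide part 48 x 44 mm (x -28..+20, y +-22 mm), key slot 20 mm wide (x +20..+36 mm): 2 mm clearance all round a plate
- pocket3 (a point): pocket 4 of 5 counted from the gauge head: point on the pocket floor, 10 mm above the table, where a seated plate's origin belongs (fixture y -58 mm); axes as the fixture. 8 mm deep, T-shaped: wide part 48 x 44 mm (x -28..+20, y +-22 mm), key slot 20 mm wide (x +20..+36 mm): 2 mm clearance all round a plate
- pocket4 (a point): pocket 5 of 5 counted from the gauge head: point on the pocket floor, 10 mm above the table, where a seated plate's origin belongs (fixture y -116 mm); axes as the fixture. 8 mm deep, T-shaped: wide part 48 x 44 mm (x -28..+20, y +-22 mm), key slot 20 mm wide (x +20..+36 mm): 2 mm clearance all round a plate
- plate0: loose black plastic end plate, 60 g, flat on the table (may be absent). T outline 8 mm thick: wide part 44 x 40 mm (own x -26..+18), key tab 16 x 16 mm (x +18..+34) with a brass dot. On top a grip rib 36 mm along x, 14 mm wide in y, 8 to 30 mm above the underside, centred on the origin. Origin on the underside below the rib; x to the tab; z up. Take it by the rib, fingers closing along y
- plate1: loose black plastic end plate, 60 g, flat on the table (may be absent). T outline 8 mm thick: wide part 44 x 40 mm (own x -26..+18), key tab 16 x 16 mm (x +18..+34) with a brass dot. On top a grip rib 36 mm along x, 14 mm wide in y, 8 to 30 mm above the underside, centred on the origin. Origin on the underside below the rib; x to the tab; z up. Take it by the rib, fingers closing along y
- plate2: loose black plastic end plate, 60 g, flat on the table (may be absent). T outline 8 mm thick: wide part 44 x 40 mm (own x -26..+18), key tab 16 x 16 mm (x +18..+34) with a brass dot. On top a grip rib 36 mm along x, 14 mm wide in y, 8 to 30 mm above the underside, centred on the origin. Origin on the underside below the rib; x to the tab; z up. Take it by the rib, fingers closing along y
- plate3: loose black plastic end plate, 60 g, flat on the table (may be absent). T outline 8 mm thick: wide part 44 x 40 mm (own x -26..+18), key tab 16 x 16 mm (x +18..+34) with a brass dot. On top a grip rib 36 mm along x, 14 mm wide in y, 8 to 30 mm above the underside, centred on the origin. Origin on the underside below the rib; x to the tab; z up. Take it by the rib, fingers closing along y
- plate4: loose black plastic end plate, 60 g, flat on the table (may be absent). T outline 8 mm thick: wide part 44 x 40 mm (own x -26..+18), key tab 16 x 16 mm (x +18..+34) with a brass dot. On top a grip rib 36 mm along x, 14 mm wide in y, 8 to 30 mm above the underside, centred on the origin. Origin on the underside below the rib; x to the tab; z up. Take it by the rib, fingers closing along y
- master: loose brass setting master, 180 g: same T-shaped 8 mm outline as an end plate (key tab towards own +x), but with a square grip post 18 x 18 mm from 8 to 30 mm above the underside, centred on the origin. Origin on the underside below the post. At the start it sits in pocket 1 beside the gauge head
- tray: fixed shallow wooden tray, outside 110 x 90 mm (x, y), walls 5 mm thick and 10 mm high, floor 5 mm thick, origin at the centre of its underside on the table. The storage place of the master
- zero (a joint): angle of the gauge's zero knob, rad; it turns anticlockwise (from above) as it grows; 0 when its red pointer stands at the long zero mark on the white scale (the mark points along fixture +x from the knob's axis). Scale divisions are 0.2 rad. Light friction (0.03 N m), stays where it is left; stops at +-1.6. Starts between 0.5 and 1.3
- zero_grip (a point): on the zero knob's axis, at gripping height for the TCP (about 53 mm above the table, 30 mm above the knob's foot): the knob is a black bar grip 40 x 14 mm, 36 mm high (its top is 10 mm above this point), on a 42 mm disc 6 mm thick. Axes turn with the knob: x runs along the bar to the pointer, z up; the fingers close along its y
- lock (a joint): angle of the nest's lock knob, rad; 0 = locked (as at the start), 1.1 = open, stops at both; grows anticlockwise from above. Either way an over-centre mechanism resists with about 0.2 N m at first, fading to half way (0.55); past that it clicks over and is drawn on to the other stop by itself; let go before half way it falls back
- lock_grip (a point): on the lock knob's axis, at gripping height for the TCP (about 53 mm above the table); same bar grip as the zero knob, 40 x 14 mm, its top 10 mm above this point. Axes turn with the knob: x runs along the bar to its white mark, which points along fixture +x when locked; z up; the fingers close along its y
- screwdriver: loose bystander: screwdriver lying on the right of the bench; leave it alone
- drum: loose bystander: green drum roller, 250 mm long, on its two black feet beyond the fixture; leave it alone
- cap: loose bystander: round black end cap, 48 mm across, on the right of the bench; leave it alone
- cartridge: loose bystander: black toner cartridge about 260 x 65 x 50 mm, on the left of the bench; leave it alone

How it is judged:
On the way, in this order (a step that is already met when the one before it is completed fails the run):
1. the gauge reads zero while the master is still seated in its pocket (value of joint zero between -0.1 and 0.1 rad and horizontal distance between master and pocket0 below 0.004 m and z of master in the frame of pocket0 below 0.003 m and angle between the x axis of master and the x axis of pocket0, either way round below 0.1 rad), for 0.3 s.
2. the lock knob has clicked open (value of joint lock above 0.85 rad), for 0.2 s.
3. the master lies flat in the tray, let go (x of master in the frame of tray between -0.03 and 0.03 m and y of master in the frame of tray between -0.03 and 0.03 m and z of master in the frame of tray below 0.008 m and angle between master's own z axis and vertical below 0.06 rad and contact force between the fingers and master below 0.3 N and linear speed of master below 0.02 m/s), for 0.3 s.
4. every end plate is seated in a pocket, let go (((horizontal distance between plate0 and pocket0 below 0.004 m and z of plate0 in the frame of pocket0 below 0.003 m and angle between the x axis of plate0 and the x axis of pocket0, either way round below 0.1 rad) or (horizontal distance between plate0 and pocket1 below 0.004 m and z of plate0 in the frame of pocket1 below 0.003 m and angle between the x axis of plate0 and the x axis of pocket1, either way round below 0.1 rad) or (horizontal distance between plate0 and pocket2 below 0.004 m and z of plate0 in the frame of pocket2 below 0.003 m and angle between the x axis of plate0 and the x axis of pocket2, either way round below 0.1 rad) or (horizontal distance between plate0 and pocket3 below 0.004 m and z of plate0 in the frame of pocket3 below 0.003 m and angle between the x axis of plate0 and the x axis of pocket3, either way round below 0.1 rad) or (horizontal distance between plate0 and pocket4 below 0.004 m and z of plate0 in the frame of pocket4 below 0.003 m and angle between the x axis of plate0 and the x axis of pocket4, either way round below 0.1 rad)) and angle between each of plate0, plate1, plate2, plate3, plate4's own z axis and vertical below 0.06 rad and contact force between the fingers and plate0 below 0.3 N and linear speed of each of plate0, plate1, plate2, plate3, plate4 below 0.02 m/s and ((horizontal distance between plate1 and pocket0 below 0.004 m and z of plate1 in the frame of pocket0 below 0.003 m and angle between the x axis of plate1 and the x axis of pocket0, either way round below 0.1 rad) or (horizontal distance between plate1 and pocket1 below 0.004 m and z of plate1 in the frame of pocket1 below 0.003 m and angle between the x axis of plate1 and the x axis of pocket1, either way round below 0.1 rad) or (horizontal distance between plate1 and pocket2 below 0.004 m and z of plate1 in the frame of pocket2 below 0.003 m and angle between the x axis of plate1 and the x axis of pocket2, either way round below 0.1 rad) or (horizontal distance between plate1 and pocket3 below 0.004 m and z of plate1 in the frame of pocket3 below 0.003 m and angle between the x axis of plate1 and the x axis of pocket3, either way round below 0.1 rad) or (horizontal distance between plate1 and pocket4 below 0.004 m and z of plate1 in the frame of pocket4 below 0.003 m and angle between the x axis of plate1 and the x axis of pocket4, either way round below 0.1 rad)) and contact force between the fingers and plate1 below 0.3 N and ((horizontal distance between plate2 and pocket0 below 0.004 m and z of plate2 in the frame of pocket0 below 0.003 m and angle between the x axis of plate2 and the x axis of pocket0, either way round below 0.1 rad) or (horizontal distance between plate2 and pocket1 below 0.004 m and z of plate2 in the frame of pocket1 below 0.003 m and angle between the x axis of plate2 and the x axis of pocket1, either way round below 0.1 rad) or (horizontal distance between plate2 and pocket2 below 0.004 m and z of plate2 in the frame of pocket2 below 0.003 m and angle between the x axis of plate2 and the x axis of pocket2, either way round below 0.1 rad) or (horizontal distance between plate2 and pocket3 below 0.004 m and z of plate2 in the frame of pocket3 below 0.003 m and angle between the x axis of plate2 and the x axis of pocket3, either way round below 0.1 rad) or (horizontal distance between plate2 and pocket4 below 0.004 m and z of plate2 in the frame of pocket4 below 0.003 m and angle between the x axis of plate2 and the x axis of pocket4, either way round below 0.1 rad)) and contact force between the fingers and plate2 below 0.3 N and ((horizontal distance between plate3 and pocket0 below 0.004 m and z of plate3 in the frame of pocket0 below 0.003 m and angle between the x axis of plate3 and the x axis of pocket0, either way round below 0.1 rad) or (horizontal distance between plate3 and pocket1 below 0.004 m and z of plate3 in the frame of pocket1 below 0.003 m and angle between the x axis of plate3 and the x axis of pocket1, either way round below 0.1 rad) or (horizontal distance between plate3 and pocket2 below 0.004 m and z of plate3 in the frame of pocket2 below 0.003 m and angle between the x axis of plate3 and the x axis of pocket2, either way round below 0.1 rad) or (horizontal distance between plate3 and pocket3 below 0.004 m and z of plate3 in the frame of pocket3 below 0.003 m and angle between the x axis of plate3 and the x axis of pocket3, either way round below 0.1 rad) or (horizontal distance between plate3 and pocket4 below 0.004 m and z of plate3 in the frame of pocket4 below 0.003 m and angle between the x axis of plate3 and the x axis of pocket4, either way round below 0.1 rad)) and contact force between the fingers and plate3 below 0.3 N and ((horizontal distance between plate4 and pocket0 below 0.004 m and z of plate4 in the frame of pocket0 below 0.003 m and angle between the x axis of plate4 and the x axis of pocket0, either way round below 0.1 rad) or (horizontal distance between plate4 and pocket1 below 0.004 m and z of plate4 in the frame of pocket1 below 0.003 m and angle between the x axis of plate4 and the x axis of pocket1, either way round below 0.1 rad) or (horizontal distance between plate4 and pocket2 below 0.004 m and z of plate4 in the frame of pocket2 below 0.003 m and angle between the x axis of plate4 and the x axis of pocket2, either way round below 0.1 rad) or (horizontal distance between plate4 and pocket3 below 0.004 m and z of plate4 in the frame of pocket3 below 0.003 m and angle between the x axis of plate4 and the x axis of pocket3, either way round below 0.1 rad) or (horizontal distance between plate4 and pocket4 below 0.004 m and z of plate4 in the frame of pocket4 below 0.003 m and angle between the x axis of plate4 and the x axis of pocket4, either way round below 0.1 rad)) and contact force between the fingers and plate4 below 0.3 N), for 0.3 s.
5. the lock knob has clicked back to locked (value of joint lock below 0.25 rad), for 0.2 s.
At the end, for the whole second after the job is handed in: gauge within 0.1 rad (half a division) of zero; master flat on the tray floor; every end plate present seated in a pocket (within 4 mm and 0.1 rad, under 3 mm off its floor, tilt under 0.06 rad), let go and at rest; lock knob back below 0.25 rad (locked) (all of step 3 and all of step 4 and value of joint zero between -0.1 and 0.1 rad and value of joint lock below 0.25 rad); the robot touches nothing.
It fails at once if a bystander (screwdriver, drum, cap or cartridge) is moved more than 30 mm (distance of any of screwdriver, drum, cap, cartridge from where it was at the start of the episode above 0.03 m).
Of plate0, plate1, plate2, plate3, plate4 only 4 to 5 are there at a start; the rules pass over those that are not, and their reading is None.
At some moment in a run one of plate0, plate1, plate2, plate3, plate4 may be knocked a few centimetres aside while the robot is not near it.
Once in a run the grip may slacken for a moment while it holds something.
It also fails if it takes over 208 s, if anything falls off the work surface, if the arm or the gripper's body presses on something with over 40 N, if the wrist force passes 120 N, or if a joint passes its speed limit or range.

## Working session

There is one attempt and no reset: what is moved stays moved. The work goes in short steps, Python scripts to look and compute and a tool call to move; the robot and the scene stay as the last step left them, time stands still between calls to the robot, and variables do not carry over. Pictures are saved under pics/ and viewed, at most 15 in all, crops included, and the job is handed in when it is done.

```bash
ls; mkdir -p pics; python3 - <<'E'
from bench import r
import cv2
s=r.sense(); print({k:s[k] for k in('t','tcp_pos','orientation','opening')})
for n in('scene','side'):
    c=r.camera(n); cv2.imwrite(f'pics/{n}0.png',c['frame'][:,:,::-1]); print(n,c['position'],c['rotation'],c['camera_matrix'])
E
```

```text
bench.py
pics
{'t': 0.0, 'tcp_pos': array([ 6.74594506e-01, -4.80846648e-05,  2.23604284e-01]), 'orientation': array([-3.98512067e-04,  7.07115819e-01,  7.07097478e-01, -4.66497262e-04]), 'opening': 0.09399914834958474}
scene [1.18467153 0.59460703 0.7559741 ] [0.31789271 0.16138539 0.39639345 0.84603263] [[389.91837152   0.         281.33711409]
 [  0.         389.91837152 205.28318983]
 [  0.           0.           1.        ]]
side [ 0.39588844 -0.8736696   0.67110172] [ 0.8782511   0.46175209 -0.04841432 -0.11452541] [[432.28640546   0.         280.11934084]
 [  0.         432.28640546 211.72959408]
 [  0.           0.           1.        ]]
```
View pics/scene0.png

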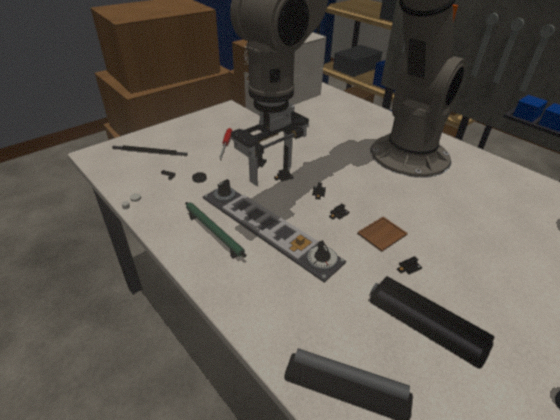

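View pics/side0.png

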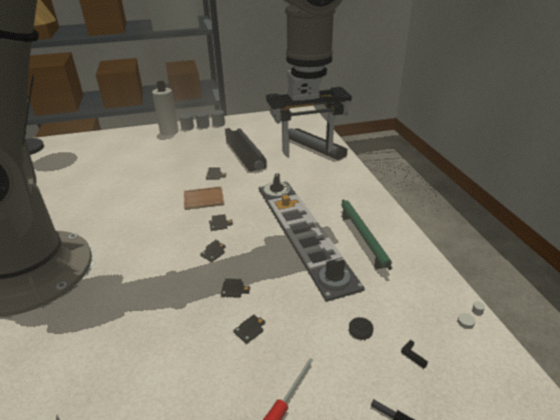

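Scene: the gauge is at (322,257), the lock at (223,187), the master at (300,241) and the tray at (382,233). Side: five plates at (215,173), (219,222), (213,250), (233,288) and (249,328). Next I'll measure with ray casts and depth.

```bash
cat > h.py <<'E'
from bench import r
import numpy as np, cv2
from scipy.spatial.transform import Rotation as R
def rot(q): return R.from_quat(np.roll(q,-1)).as_matrix()
def snap(n,save=None):
    c=r.camera(n)
    q=np.array(c['rotation']); c['R']=rot(q) if q.size==4 else q
    if save: cv2.imwrite(f'pics/{save}.png',c['frame'][:,:,::-1])
    return c
def rays(c,uv):
    K=c['camera_matrix']; uv=np.atleast_2d(uv).astype(float)
    d=np.c_[(uv[:,0]-K[0,2])/K[0,0],-(uv[:,1]-K[1,2])/K[1,1],-np.ones(len(uv))]
    return d@c['R'].T
def plane(c,uv,z):
    d=rays(c,uv); p=np.array(c['position']); return p+d*((z-p[2])/d[:,2])[:,None]
def cloud(c):
    h,w=c['z_map'].shape; u,v=np.meshgrid(np.arange(w),np.arange(h))
    P=np.array(c['position'])+rays(c,np.c_[u.ravel(),v.ravel()])*c['z_map'].reshape(-1,1)
    P[c['z_map'].ravel()==0]=np.nan
    return P.reshape(h,w,3)
def tool():
    s=r.sense(); return np.array(s['tcp_pos']),rot(s['orientation'])
E
python3 - <<'E'
from h import *
for n in('scene','side','wrist'):
    c=snap(n,'wrist0' if n=='wrist' else None); P=cloud(c); f=c['frame'].astype(int)
    print(n,'zmap',np.nanmin(c['z_map']),c['position'],c['camera_matrix'][0,0])
    Z=P[...,2]; inb=(P[...,0]>.3)&(P[...,0]<1)&(abs(P[...,1])<.5)
    t=inb&(abs(Z)<.01)
    print(' table z',np.median(Z[t]),Z[t].std())
    hsv=cv2.cvtColor(c['frame'],cv2.COLOR_RGB2HSV)
    dark=inb&(hsv[...,2]<70)&(Z>.004)&(Z<.045)
    k,l,st,ce=cv2.connectedComponentsWithStats(dark.astype(np.uint8))
    for i in range(1,k):
        if st[i,4]>25:
            q=P[l==i]; top=q[(q[:,2]>.025)&(q[:,2]<.034)]
            print('  dark',st[i,4],ce[i].round(),np.nanmean(q,0).round(3),q[:,2].max().round(3),'rib',len(top),top.mean(0).round(3) if len(top) else '')
    for nm,lo,hi in(('brass',(12,120,110),(30,255,255)),('wood',(5,90,60),(14,255,200)),):
        m=(cv2.inRange(hsv,lo,hi)>0)&inb&(Z<.05)
        k,l,st,ce=cv2.connectedComponentsWithStats(m.astype(np.uint8))
        for i in range(1,k):
            if st[i,4]>3: q=P[l==i]; print('  ',nm,st[i,4],ce[i].round(),q.mean(0).round(3))
E
```

```text
scene zmap 0.0 [1.18467153 0.59460703 0.7559741 ] 389.9183715151895
 table z -6.922785863783254e-05 0.002186889011518968
  dark 60 [260. 161.] [ 0.464 -0.298  0.016] 0.032 rib 18 [ 0.467 -0.302  0.029]
  dark 118 [284. 175.] [ 0.458 -0.183  0.014] 0.032 rib 20 [ 0.461 -0.188  0.029]
  dark 50 [169. 174.] [ 0.743 -0.437  0.01 ] 0.014 rib 0 
  dark 98 [199. 177.] [ 0.678 -0.354  0.014] 0.023 rib 0 
  dark 117 [319. 191.] [ 0.432 -0.049  0.015] 0.031 rib 29 [ 0.43  -0.05   0.029]
  dark 100 [225. 192.] [ 0.673 -0.215  0.032] 0.045 rib 55 [ 0.673 -0.213  0.029]
  dark 819 [277. 242.] [0.68  0.022 0.011] 0.025 rib 0 
  dark 119 [242. 205.] [ 0.656 -0.154  0.01 ] 0.015 rib 0 
  dark 294 [217. 234.] [ 0.798 -0.08   0.031] 0.042 rib 119 [ 0.798 -0.07   0.031]
  dark 146 [339. 212.] [0.461 0.062 0.015] 0.033 rib 32 [0.458 0.059 0.029]
  dark 152 [255. 214.] [ 0.652 -0.096  0.01 ] 0.018 rib 0 
  dark 148 [268. 222.] [ 0.647 -0.04   0.01 ] 0.017 rib 0 
  dark 142 [283. 233.] [0.642 0.019 0.01 ] 0.014 rib 0 
  dark 114 [321. 256.] [0.642 0.161 0.031] 0.045 rib 77 [0.644 0.161 0.029]
  dark 216 [
[... 4623 characters left out ...]
4]
   wood 9 [11. 20.] [0.376 0.191 0.006]
   wood 4 [21. 22.] [0.387 0.19  0.005]
   wood 7 [33. 22.] [0.399 0.191 0.004]
   wood 30 [105.  28.] [0.48  0.184 0.005]
   wood 4 [15. 23.] [0.379 0.189 0.004]
   wood 12 [26. 24.] [0.391 0.189 0.004]
   wood 5 [44. 28.] [0.411 0.184 0.004]
   wood 7 [101.  37.] [0.474 0.175 0.006]
   wood 4 [31. 37.] [0.395 0.175 0.005]
   wood 29 [104.  43.] [0.477 0.169 0.006]
   wood 4 [12. 42.] [0.374 0.17  0.007]
   wood 6 [42. 42.] [0.405 0.171 0.004]
   wood 4 [32. 45.] [0.392 0.167 0.003]
   wood 6 [96. 52.] [0.466 0.16  0.005]
   wood 14 [102.  50.] [0.474 0.161 0.007]
   wood 10 [101.  55.] [0.471 0.156 0.005]
   wood 27 [106.  61.] [0.477 0.15  0.008]
```

View pics/wrist0.png

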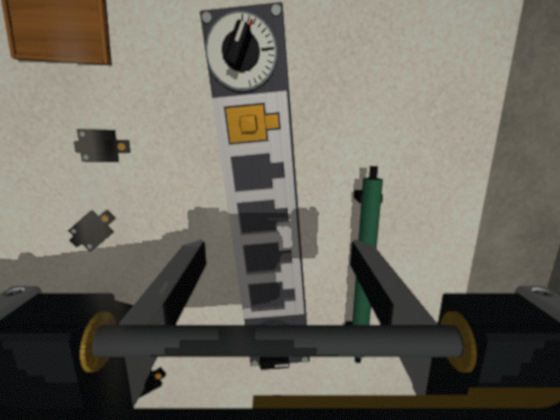

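Wrist: the gauge knob is at (240,47) with its red pointer at (250,20), the master is at (248,123), and the empty pockets run from (255,172) to (268,295). The drum is at (370,240) and two plates are at (100,145) and (91,231). Next I'll move toward the gauge end and measure the fixture there.

Units first: shifts go in mm and turns go in units of 0.1 rad. So 0.08 m is 80, 0.04 m is 40.

Call:
drive_effector(deltas=[0,0,0,40,-20,0,0.094,0,0,0,80,-30,0,0.094,0,0,0,80,-30,0,0.094,0,0,0,80,-30,0,0.094])

```text
t: 0.58
tcp_pos: [0.6442, 0.0835, 0.2243]
orientation: [-0.001, 0.705, 0.709, 0.0]
contact_force: [-0.1, -0.4, -0.2]
opening: 0.0939
grip_force: 0.0
```

```bash
python3 - <<'E'
from h import *
c=snap('wrist','wrist1'); P=cloud(c); np.savez('w1.npz',**{k:c[k] for k in c})
print(c['position'],c['R'].round(3),tool())
f=c['frame']; cv2.imwrite('pics/w1c.png',cv2.resize(f[:,150:430][:,:,::-1],None,fx=1.9,fy=1.4))
cv2.imwrite('pics/w1c.png',cv2.resize(f[0:300,130:430][:,:,::-1],None,fx=2,fy=2,interpolation=cv2.INTER_CUBIC))
E
```

```text
[0.64287711 0.16333582 0.38414694] [[ 1.    -0.005 -0.002]
 [ 0.006  0.962  0.274]
 [ 0.    -0.274  0.962]] (array([0.64473708, 0.0811023 , 0.22431244]), array([[-2.18591248e-03,  9.99997608e-01, -7.42294424e-05],
       [ 9.99997600e-01,  2.18592328e-03,  1.45713831e-04],
       [ 1.45875743e-04, -7.39107466e-05, -9.99999987e-01]]))
```

View pics/w1c.png

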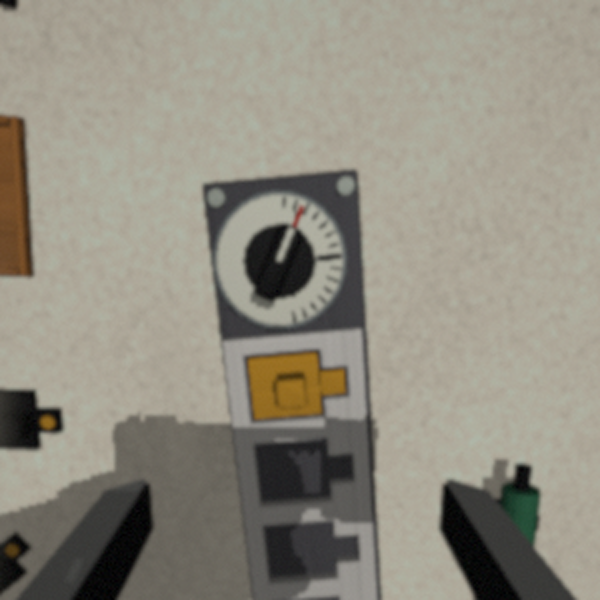

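Crop of wrist1: the dial is centred at about (281,260) and the red pointer tip is at (303,208). The zero mark is at (330,257), the master post at (290,390), and the base corners at (204,185) and (357,170).

```bash
cat > meas.py <<'E'
from h import *
c=dict(np.load('w1.npz')); f=c['frame']; P=cloud(c); hsv=cv2.cvtColor(f,cv2.COLOR_RGB2HSV)
def big(m):
    k,l,st,ce=cv2.connectedComponentsWithStats(m.astype(np.uint8)); i=1+np.argmax(st[1:,4]); return (l==i).astype(np.uint8)
def cont(m): return max(cv2.findContours(m,cv2.RETR_EXTERNAL,cv2.CHAIN_APPROX_NONE)[0],key=cv2.contourArea)[:,0]
def rect(uv,z):
    q=plane(c,uv,z)[:,:2]; r_=cv2.minAreaRect((q*1000).astype(np.float32)); return np.round(r_[0],1),np.round(r_[1],1),r_[2]
roi=np.zeros(f.shape[:2],bool); roi[85:168,225:310]=1
w=big(roi&(hsv[...,2]>150)&(hsv[...,1]<50)); uv=cont(w); 
print('dial z',np.nanmedian(P[w>0][:,2]))
for z in(.023,):
    q=plane(c,cv2.convexHull(uv)[:,0],z)[:,:2]; A=np.c_[2*q,np.ones(len(q))]; s=np.linalg.lstsq(A,(q**2).sum(1),rcond=None)[0]
    ax=s[:2]; print('dial centre',ax,'r',np.sqrt(s[2]+ax@ax))
rd=((hsv[...,0]<8)|(hsv[...,0]>172))&(hsv[...,1]>110)&roi; v,u=np.nonzero(rd)
print('red',len(u),u.mean(),v.mean(),np.nanmedian(P[rd][:,2]))
for z in(.03,.045,.06):
    q=plane(c,np.c_[u,v],z)[:,:2].mean(0)-ax; print(z,'pointer ang',np.arctan2(q[1],q[0]),np.hypot(*q))
br=cv2.inRange(hsv,(10,110,60),(32,255,255)); br[:,:225]=0; br=big(br>0); print('master',rect(cont(br),.018))
top=(br>0)&(P[...,2]>.035); print('post',np.nanmean(P[top],0), top.sum(), rect(cont(big(top)),.040))
dk=(hsv[...,2]<85)
base=big(dk|((P[...,2]>.006)&(P[...,0]>.58)&(P[...,0]<.72)))
# base corners by hand
print('base corners',plane(c,[[130+204/2,185/2],[130+357/2,170/2]],.010))
print('zero mark',np.diff(np.r_[[ax],plane(c,[[130+330/2,257/2]],.023)[:,:2]],axis=0))
E
python3 meas.py
```

```text
dial z 0.022041014690615368
dial centre [0.63321085 0.15731609] r 0.03595634647820784
red 12 278.5833333333333 107.75 0.025567625673451055
0.03 pointer ang 1.1640807411713538 0.02679400802546532
0.045 pointer ang 1.1535206838649248 0.026056724175120415
0.06 pointer ang 1.1423469561097592 0.025322515044560994
master (array([644.3,  82.3]), array([60. , 40.3]), 4.934413909912109)
post [0.63995683 0.0817421  0.03916717] 226 (array([639.6,  81.9]), array([17.7, 18.2]), 0.5534927845001221)
base corners [[0.58919238 0.19958544 0.01      ]
 [0.67852114 0.20826371 0.01      ]]
zero mark [[0.02992312 0.00215782]]
```

In the tool's units: 0.08 m is 80, 0.17 m is 170, 0.41 rad is 4.1.

Call:
drive_effector(deltas=[0,0,2,40,-12,40,0.05,0,0,4.1,76,-12,80,0.05,0,0,4.1,76,-12,110,0.05,0,0,4.1,76,-12,130,0.05,0,0,4.1,76,-12,170,0.05,0,0,4.1,76,-12,170,0.05])

```text
t: 1.13
tcp_pos: [0.6293, 0.1541, 0.0473]
orientation: [-0.001, 0.836, 0.548, -0.005]
contact_force: [-1.9, -0.8, -0.7]
opening: 0.0571
grip_force: 0.0
```

Call:
drive_effector(deltas=[0,0,0,0,0,0,0.05,0,0,0,0,0,0,0.0,0,0,0,0,0,0,0.0,0,0,0,0,0,0,0.0,0,0,0,0,0,0,0.0])

```text
t: 1.55
tcp_pos: [0.634, 0.1559, 0.0562]
orientation: [0.0, 0.836, 0.548, 0.001]
contact_force: [0.2, -0.8, -0.0]
opening: 0.0267
grip_force: 0.0
```

```bash
python3 - <<'E'
from h import *
p,T=tool(); s=r.sense(); print(p,np.arctan2(T[1,0],T[0,0]),s['joints'][6],s['contact_force'],s['moment'])
E
```

```text
[0.63397325 0.15592104 0.05616854] 1.1603466705490555 -0.6928380114730549 [ 0.20191641 -0.76124887 -0.04105717] [0.03978785 0.01226734 0.02024325]
```

Call:
drive_effector(deltas=[0,0,0,0,0,0,0.0,0,0,0,0,0,0,0.0,0,0,0,0,0,0,0.0,0,0,0,0,0,0,0.0])

```text
t: 1.88
tcp_pos: [0.6335, 0.1559, 0.055]
orientation: [0.0, 0.836, 0.548, 0.001]
contact_force: [0.1, -1.5, 7.6]
opening: 0.0138
grip_force: 30.0
```

Call:
drive_effector(deltas=[0,0,1.2,0,0,0,0,0,0,2.4,0,0,0,0,0,0,3.6,0,0,0,0,0,0,4.8,0,0,0,0,0,0,6,0,0,0,0])

```text
t: 2.3
tcp_pos: [0.6329, 0.1566, 0.055]
orientation: [-0.0, 0.962, 0.274, 0.0]
contact_force: [-5.5, 0.5, 11.2]
opening: 0.0136
grip_force: 30.0
```

Call:
drive_effector(deltas=[0,0,1.2,0,0,0,0,0,0,2.4,0,0,0,0,0,0,3.6,0,0,0,0,0,0,4.75,0,0,0,0,0,0,4.75,0,0,0,0,0,0,4.75,0,0,0,0])

```text
t: 2.8
tcp_pos: [0.6327, 0.1572, 0.055]
orientation: [-0.001, 0.999, 0.043, -0.0]
contact_force: [-6.8, 2.2, 13.1]
opening: 0.0137
grip_force: 30.0
```

```bash
python3 - <<'E'
from h import *
p,T=tool(); s=r.sense(); print(p,np.arctan2(T[1,0],T[0,0]),s['joints'][6],s['contact_force'],s['moment'])
c=snap('scene'); f=c['frame'][225:285,285:360,::-1]; cv2.imwrite('pics/z1.png',cv2.resize(f,None,fx=6,fy=6,interpolation=cv2.INTER_CUBIC))
E
```

```text
[0.63267528 0.15721092 0.05502585] 0.08584138440995252 -1.5833647788227303 [-6.79764496  2.23342457 13.1196544 ] [ 0.7646905   1.49425896 -0.04760942]
```

In the tool's units: -0.03 m is -30, 0.03 m is 30.

Call:
drive_effector(deltas=[0,0,0,0,0,0,0.06,0,0,0,0,0,0,0.06,0,0,0,0,0,0,0.06,0,0,0,0,0,0,0.06,0,0,0,0,0,-30,0.06,0,0,0,-20,30,-70,0.06])

```text
t: 3.35
tcp_pos: [0.6196, 0.1357, 0.1141]
orientation: [-0.0, 0.999, 0.045, -0.001]
contact_force: [0.4, 0.9, 1.6]
opening: 0.0506
grip_force: 0.0
```

Call:
drive_effector(deltas=[0,0,0,-20,30,-40,0.06,0,0,0,-40,60,-80,0.06,0,0,0,-60,90,-120,0.06,0,0,0,-66,120,-130,0.06,0,0,0,-66,120,-130,0.06,0,0,0,-66,120,-130,0.06])

```text
t: 3.85
tcp_pos: [0.5643, 0.0016, 0.2485]
orientation: [-0.0, 0.999, 0.04, 0.002]
contact_force: [0.8, -0.1, 0.1]
opening: 0.0602
grip_force: 0.0
```

```bash
python3 - <<'E'
from h import *
p,T=tool(); s=r.sense(); print(p,np.arctan2(T[1,0],T[0,0]),s['contact_force'])
c=snap('wrist','wrist2'); np.savez('w2.npz',**c); print(c['position'])
E
```

```text
[0.56434064 0.00160951 0.24850906] 0.08013514360845436 [ 0.8243804  -0.08609973  0.07984983]
[0.6427166  0.00763103 0.40858676]
```

View pics/wrist2.png

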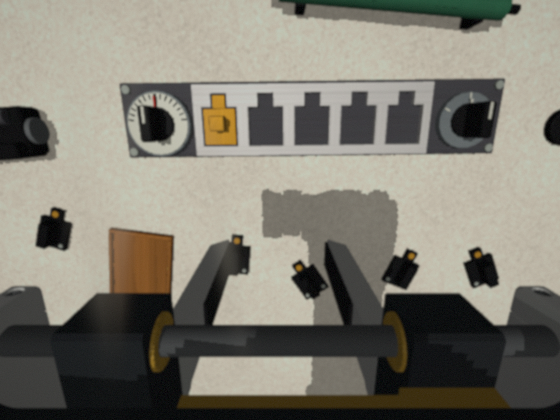

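Wrist2: the pointer at (155,101) stands near the zero mark. The pockets are at (266,122), (312,122), (358,121) and (404,121), and the lock is at (465,121). Plates are at (54,232), (240,255), (308,280), (402,270) and (480,268); the tray is at (140,262).

```bash
cat > m2.py <<'E'
from h import *
def rect(c,uv,z):
    q=plane(c,uv,z)[:,:2]; r_=cv2.minAreaRect((q*1000).astype(np.float32))
    (a,b),w,h=r_[0],*r_[1]; ang=r_[2]
    if h>w: w,h,ang=h,w,ang-90
    ang=(ang+90)%180-90
    return np.array([a,b])/1000,np.round([w,h],1),np.deg2rad(ang)
def cont(m): return max(cv2.findContours(m.astype(np.uint8),cv2.RETR_EXTERNAL,cv2.CHAIN_APPROX_NONE)[0],key=cv2.contourArea)[:,0]
def circ(c,m,z):
    q=plane(c,cv2.convexHull(cont(m))[:,0],z)[:,:2]; A=np.c_[2*q,np.ones(len(q))]; s=np.linalg.lstsq(A,(q**2).sum(1),rcond=None)[0]
    return s[:2],np.sqrt(s[2]+s[:2]@s[:2])
def plates(c,P=None,roi=None):
    """dark blobs with a rib between 24 and 34 mm and nothing higher; centre/yaw by rib top"""
    if P is None: P=cloud(c)
    hsv=cv2.cvtColor(c['frame'],cv2.COLOR_RGB2HSV); Z=P[...,2]
    dot=cv2.inRange(hsv,(8,120,90),(30,255,255))>0
    m=(Z>.0235)&(Z<.0345)&(hsv[...,2]<110)&(P[...,0]<.57)
    if roi is not None: m&=roi
    out=[]
    k,l,st,ce=cv2.connectedComponentsWithStats(m.astype(np.uint8))
    for i in range(1,k):
        if not 40<st[i,4]<3000: continue
        ct,wh,a=rect(c,cont(l==i),.030)
        q=P[dot&(np.hypot(P[...,0]-ct[0],P[...,1]-ct[1])<.05)&(Z<.02)]
        d=np.median(q,0)[:2]-ct if len(q) else np.zeros(2)
        dist=np.hypot(*d); ya=np.arctan2(d[1],d[0])
        if np.cos(ya-a)<0: a+=np.pi
        out.append((ce[i].round(),ct.round(4),wh,round((a+np.pi)%(2*np.pi)-np.pi,3),'dot',round(ya,3),dist.round(3),len(q)))
    return out
E
python3 - <<'E'
from m2 import *
c=dict(np.load('w2.npz')); f=c['frame']; P=cloud(c); hsv=cv2.cvtColor(f,cv2.COLOR_RGB2HSV); V=hsv[...,2]
pk=[]
for i,u in enumerate((266,312,358,404)):
    m=np.zeros(V.shape,bool); m[84:152,u-24:u+24]=1
    k,l,st,ce=cv2.connectedComponentsWithStats((m&(V<110)).astype(np.uint8)); j=l[128,u]
    ct,wh,a=rect(c,cont(l==j),.018); print('pocket',i+2,ct.round(4),wh,a); pk.append(ct)
pk=np.array(pk); yaw=np.arctan2(*( -(pk[0]-pk[3])[0], (pk[0]-pk[3])[1])); 
br=cv2.inRange(hsv,(10,110,60),(32,255,255)); br[:, :195]=0; br[:,245:]=0; br[160:]=0
print('master',rect(c,cont(br),.018),'yaw',yaw, 'spacing',np.linalg.norm(pk[0]-pk[3])/3)
ex=np.array([np.cos(yaw),np.sin(yaw)]); ey=np.array([-ex[1],ex[0]])
O=(pk-4e-3*ex-np.outer([.058,0,-.058,-.116],ey)); print('fixture O',O.round(4),O.mean(0))
for nm,(u0,u1),th in(('gauge',(115,195),150),('lock',(432,505),95)):
    m=np.zeros(V.shape,bool); m[82:158,u0:u1]=1
    mm=m&(V>th)&(hsv[...,1]<60); k,l,st,ce=cv2.connectedComponentsWithStats(mm.astype(np.uint8)); j=1+np.argmax(st[1:,4]); ct,rr=circ(c,l==j,.023)
    print(nm,ct,rr,'fix',(ct-O.mean(0))@np.c_[ex,ey])
    if nm=='gauge': ax=ct
rd=((hsv[...,0]<8)|(hsv[...,0]>172))&(hsv[...,1]>110); rd[:,:115]=0; rd[:,195:]=0; rd[160:]=0; v,u=np.nonzero(rd); q=plane(c,[[u.mean(),v.mean()]],.025)[0,:2]-ax; print('zero angle',np.arctan2(q[1],q[0])-yaw,len(u),np.hypot(*q))
for p in plates(c,P): print(*p)
w=cv2.inRange(hsv,(3,80,40),(18,255,220)); w[:,180:]=0; w[:,:100]=0; print('tray',plane(c,[[110,229],[173,236]],.010))
s=dict(snap('scene')); hs=cv2.cvtColor(s['frame'],cv2.COLOR_RGB2HSV); w=cv2.inRange(hs,(3,90,50),(16,255,220)); w[:200]=0; w[260:]=0; w[:,:345]=0; w[:,420:]=0
print('tray',rect(s,cont(w),.010)); 
for p in plates(s): print(*p)
E
```

```text
pocket 2 [0.6498 0.0243] [61.1 42.3] 0.08499203980500475
pocket 3 [ 0.655  -0.0337] [62.4 41.7] 0.09677267436740317
pocket 4 [ 0.6604 -0.091 ] [61.  42.7] 0.08544597561280876
pocket 5 [ 0.6656 -0.1487] [62.4 42.6] 0.09297765316928344
master (array([0.64401013, 0.08146301]), array([59. , 40.4]), np.float64(0.0924688562430238)) yaw 0.09108334747278078 spacing 0.05790113948056411
fixture O [[ 0.6511 -0.0338]
 [ 0.6511 -0.0341]
 [ 0.6512 -0.0336]
 [ 0.6511 -0.0335]] [ 0.65111917 -0.03376689]
gauge [0.63311641 0.15681757] 0.03657961685305291 fix [-0.00059306  0.19143193]
lock [ 0.65962952 -0.2354885 ] 0.05736615170540541 fix [-0.00987302 -0.20165951]
zero angle 0.0076593970132647765 33 0.02093610731926359
[ 43. 235.] [0.4751 0.3122] [36.4 16.7] -0.258 dot -0.145 0.025 36
[235. 263.] [0.456  0.0528] [36.4 11.1] -0.08 dot 0.064 0.025 33
[490. 275.] [ 0.4661 -0.305 ] [38.2 15.5] 0.535 dot 0.412 0.024 32
[407. 277.] [ 0.4539 -0.1894] [35.5 16.2] -0.322 dot -0.437 0.026 34
[309. 288.] [ 0.4259 -0.0549] [37.3 14.7] 0.684 dot 0.69 0.025 32
tray [[0.48407839 0.23263337 0.01      ]
 [0.4807384  0.1440861  0.01      ]]
tray (array([0.43167664, 0.19845502]), array([111.7,  89.4]), np.float64(-0.05802535330480996))
[60. 25.] [ 0.4405 -2.3494] [261.7  69.7] -0.023 dot 0.0 0.0 0
[253.  25.] [-0.5373 -1.6088] [508.9  62.1] -0.98 dot 0.0 0.0 0
[138.  65.] [ 0.4291 -1.4525] [449.4 204.1] -1.085 dot -0.052 0.041 9
[195.  57.] [ 0.0959 -1.2964] [285.5  40.2] -0.072 dot 1.157 0.01 28
[390.  86.] [-0.4106 -0.3895] [116.   30.4] 1.567 dot 0.0 0.0 0
[252. 104.] [ 0.2283 -0.6767] [239.7  71.1] -1.319 dot 0.0 0.0 0
[506. 129.] [-0.4115  0.1404] [444.7  34. ] 1.571 dot 0.0 0.0 0
[414. 158.] [0.0557 0.054 ] [209.7  88.1] -0.777 dot 0.0 0.0 0
[284. 171.] [ 0.4563 -0.1853] [36.6 21.8] -0.36 dot 0.0 0.0 0
[339. 207.] [0.4601 0.0598] [41.1 16.3] -0.009 dot -0.141 0.022 2
[411. 260.] [0.4793 0.32  ] [39.4 17.2] -0.272 dot -0.338 0.024 5
```

Call:
drive_effector(deltas=[0,0,-0.1,15,40,20,0.05,0,0,-0.1,30,78,40,0.05,0,0,-0.1,45,116,60,0.05,0,0,-0.1,60,154,80,0.05,0,0,-0.1,75,192,100,0.05,0,0,-0.1,86,220,120,0.05,0,0,-0.1,86,234,130,0.05,0,0,-0.1,86,234,150,0.05])

```text
t: 4.62
tcp_pos: [0.6698, -0.2245, 0.0919]
orientation: [0.001, 0.999, 0.046, -0.001]
contact_force: [-0.6, 0.8, -0.8]
opening: 0.0497
grip_force: 0.0
```

Call:
drive_effector(deltas=[0,0,0,0,0,15,0.05,0,0,0,0,0,30,0.04,0,0,0,0,0,38,0.04,0,0,0,0,0,43,0.03,0,0,0,0,0,43,0.03])

```text
t: 5.03
tcp_pos: [0.6697, -0.2181, 0.0514]
orientation: [-0.0, 0.999, 0.049, -0.001]
contact_force: [-0.3, -0.4, 0.7]
opening: 0.0314
grip_force: 0.0
```

```bash
python3 - <<'E'
from h import *
p,T=tool(); s=r.sense(); print(p,np.arctan2(T[1,0],T[0,0]),s['contact_force'],s['opening'])
c=snap('side'); P=cloud(c); f=c['frame'][215:305,285:395,::-1]; cv2.imwrite('pics/lk.png',cv2.resize(f,None,fx=5,fy=5,interpolation=cv2.INTER_CUBIC))
E
```

```text
[ 0.6696718  -0.21806802  0.05136428] 0.09718105316217325 [-0.32755741 -0.35058076  0.68253017] 0.031424581166732406
```

View pics/lk.png

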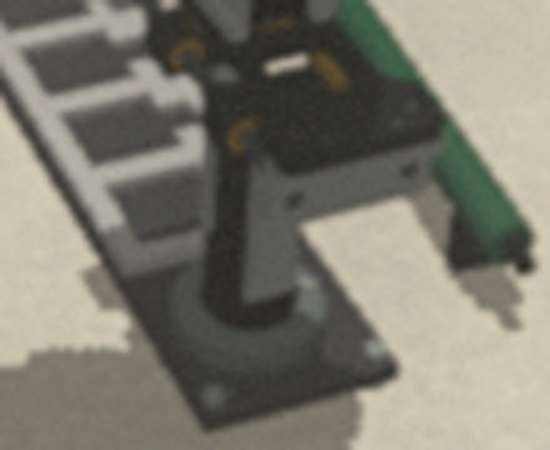

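The fingers are astride the lock bar, and the finger at (245,230) is on the near side. Next I'll close and turn.

Call:
drive_effector(deltas=[0,0,0,0,0,0,0.03,0,0,0,0,0,0,0,0,0,0,0,0,0,0,0,0,0,0,0,0,0,0,0,0,0,0,0,0])

```text
t: 5.5
tcp_pos: [0.6707, -0.2244, 0.0535]
orientation: [0.003, 0.999, 0.047, 0.002]
contact_force: [7.3, -19.8, -10.4]
opening: 0.0138
grip_force: 30.0
```

Call:
drive_effector(deltas=[0,0,-1,0,0,0,0,0,0,-2,0,0,0,0,0,0,-3,0,0,0,0,0,0,-4,0,0,0,0,0,0,-5,0,0,0,0,0,0,-6,0,0,0,0])

```text
t: 6.0
tcp_pos: [0.6705, -0.2237, 0.0535]
orientation: [0.003, 0.94, 0.342, 0.001]
contact_force: [4.9, -15.7, -6.4]
opening: 0.0135
grip_force: 30.0
```

Call:
drive_effector(deltas=[0,0,-1,0,0,0,0,0,0,-2,0,0,0,0,0,0,-3,0,0,0,0,0,0,-4,0,0,0,0,0,0,-4.8,0,0,0,0,0,0,-4.8,0,0,0,0,0,0,-4.8,0,0,0,0])

```text
t: 6.58
tcp_pos: [0.67, -0.2233, 0.0534]
orientation: [0.002, 0.833, 0.554, -0.0]
contact_force: [2.2, -13.1, -1.1]
opening: 0.0138
grip_force: 30.0
```

```bash
python3 - <<'E'
from h import *
p,T=tool(); s=r.sense(); print(p,np.arctan2(T[1,0],T[0,0]),s['contact_force'],s['moment'],s['opening'])
E
```

```text
[ 0.66999648 -0.22328649  0.05340963] 1.174080149428076 [  2.17555788 -13.06952706  -1.07158671] [-3.19485063 -0.34707383  0.20287488] 0.013784839731895381
```

In the tool's units: -0.03 m is -30, -0.06 m is -60.

Call:
drive_effector(deltas=[0,0,0,0,0,0,0.05,0,0,0,0,0,0,0.05,0,0,0,0,0,0,0.05,0,0,0,0,0,0,0.05,0,0,0,0,0,-30,0.05,0,0,0,0,0,-60,0.05,0,0,0,0,0,-60,0.05])

```text
t: 7.17
tcp_pos: [0.6724, -0.2201, 0.118]
orientation: [0.002, 0.832, 0.555, 0.002]
contact_force: [1.3, -0.1, 0.6]
opening: 0.0495
grip_force: 0.0
```

Call:
drive_effector(deltas=[0,0,1.2,34,-18,0,0.05,0,0,2.4,68,-36,0,0.05,0,0,3.6,100,-55,0,0.05,0,0,4.8,136,-73,0,0.05,0,0,6,170,-90,0,0.05,0,0,7.2,204,-110,0,0.05,0,0,8.4,238,-128,0,0.05,0,0,9.6,270,-146,0,0.05])

```text
t: 7.83
tcp_pos: [0.6385, 0.0886, 0.1124]
orientation: [-0.0, 0.994, 0.105, 0.0]
contact_force: [0.7, -0.4, 0.5]
opening: 0.0499
grip_force: 0.0
```

Call:
drive_effector(deltas=[0,0,1.2,0,0,0,0.05,0,0,1.2,0,0,0,0.05,0,0,1.2,0,0,0,0.05])

```text
t: 8.08
tcp_pos: [0.6389, 0.0861, 0.1123]
orientation: [0.0, 0.999, 0.05, 0.0]
contact_force: [0.0, -0.9, 0.7]
opening: 0.0499
grip_force: 0.0
```

```bash
python3 - <<'E'
from h import *
p,T=tool(); s=r.sense(); psi=np.arctan2(T[1,0],T[0,0]); print(p,psi,s['contact_force'],s['opening'])
d=np.array([.640,.082,.041])-p; print('tool delta',(T.T@d).round(4),'rz',psi-.091)
E
```

```text
[0.63886695 0.08607232 0.11226194] 0.10016491116551898 [ 0.02921673 -0.87890019  0.74842317] 0.049885176445097164
tool delta [0.0007 0.0041 0.0713] rz 0.009164911165518985
```

In the tool's units: 0.071 m is 71, 0.066 m is 66, 0.01 rad is 0.1.

Call:
drive_effector(deltas=[0,0,0.1,1,4,30,0.05,0,0,0.1,1,4,55,0.04,0,0,0.1,1,4,66,0.04,0,0,0.1,1,4,71,0.03,0,0,0.1,1,4,71,0.03,0,0,0.1,1,4,71,0.03])

```text
t: 8.58
tcp_pos: [0.6409, 0.0814, 0.0421]
orientation: [-0.0, 0.999, 0.043, 0.0]
contact_force: [0.3, 0.1, -0.2]
opening: 0.0302
grip_force: 0.0
```

Call:
drive_effector(deltas=[0,0,0,0,0,0,0,0,0,0,0,0,0,0,0,0,0,0,0,0,0,0,0,0,0,0,0,0])

```text
t: 8.92
tcp_pos: [0.641, 0.0821, 0.0424]
orientation: [-0.0, 0.999, 0.043, 0.001]
contact_force: [-0.5, -0.4, 8.1]
opening: 0.0178
grip_force: 30.0
```

Call:
drive_effector(deltas=[0,0,0,0,0,-10,0,0,0,0,0,0,-30,0,0,0,0,0,0,-50,0,0,0,0,0,0,-50,0,0,0,0,0,0,-50,0])

```text
t: 9.33
tcp_pos: [0.6409, 0.0824, 0.0927]
orientation: [-0.0, 0.999, 0.043, 0.001]
contact_force: [-0.6, 0.2, -2.5]
opening: 0.0178
grip_force: 30.0
```

```bash
python3 - <<'E'
from h import *
p,T=tool(); s=r.sense(); psi=np.arctan2(T[1,0],T[0,0]); print(p,psi,s['contact_force'],s['opening'],s['grip_force'])
d=np.array([.4317,.1985,.07])-p; print('tool delta',(T.T@d).round(4))
c=snap('scene'); f=c['frame'][160:290,200:420,::-1]; cv2.imwrite('pics/m1.png',cv2.resize(f,None,fx=3.5,fy=3.5,interpolation=cv2.INTER_CUBIC))
E
```

```text
[0.64091575 0.08238356 0.09267412] 0.08604643781467422 [-0.55247452  0.1631983  -2.51353776] 0.01784621910426815 29.999365210533142
tool delta [-0.1985 -0.1337  0.0223]
```

View pics/m1.png

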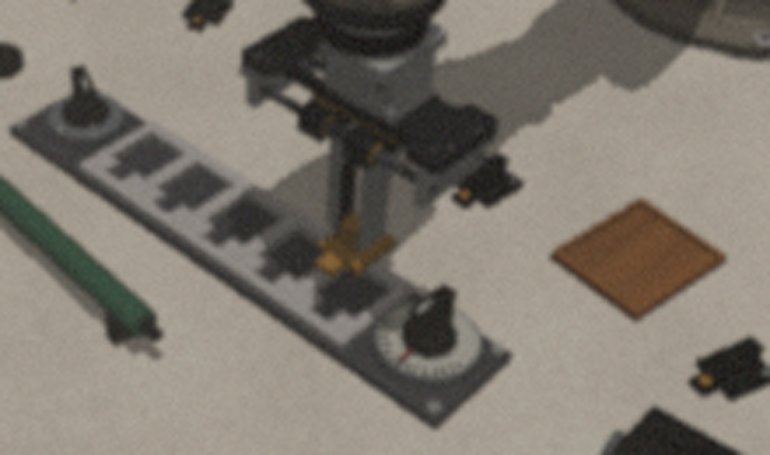

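The master is held at (345,255), the lock bar has turned to open at (85,100), and the tray is at (638,258). Next I'll carry the master to the tray.

Units first: shifts go in mm and turns go in units of 0.1 rad. So -0.1985 m is -198.5, -0.19 m is -190, 0.14 rad is 1.4.

Call:
drive_effector(deltas=[0,0,0.2,-33,-22,4,0,0,0,0.5,-66,-44,8,0,0,0,0.8,-99,-67,12,0,0,0,1.1,-132,-89,16,0,0,0,1.4,-165,-111,20,0,0,0,1.4,-190,-130,22,0,0,0,1.4,-198.5,-134,22,0,0,0,1.4,-198.5,-134,22,0])

```text
t: 10.05
tcp_pos: [0.4282, 0.1997, 0.0685]
orientation: [0.0, 1.0, -0.025, -0.001]
contact_force: [0.5, 0.5, -1.7]
opening: 0.0178
grip_force: 30.0
```

Call:
drive_effector(deltas=[0,0,0,0,0,10,0,0,0,0,0,0,20,0,0,0,0,0,0,28,0,0,0,0,0,0,30,0,0,0,0,0,0,32,0,0,0,0,0,0,32,0])

```text
t: 10.55
tcp_pos: [0.4314, 0.1973, 0.0369]
orientation: [0.001, 1.0, -0.028, -0.001]
contact_force: [-2.1, -3.5, 4.6]
opening: 0.0176
grip_force: 30.0
```

```bash
python3 - <<'E'
from h import *
p,T=tool(); s=r.sense(); psi=np.arctan2(T[1,0],T[0,0]); print(p,psi,s['contact_force'],s['opening'],s['grip_force'])
E
```

```text
[0.43143644 0.19725906 0.03689296] -0.05622620391145931 [-2.11951176 -3.52109798  4.59789606] 0.017599688219644284 30.00111758708954
```

In the tool's units: -0.11 m is -110, -0.03 m is -30, -0.056 rad is -0.56.

Call:
drive_effector(deltas=[0,0,0,0,0,0,0.05,0,0,0,0,0,0,0.05,0,0,0,0,0,0,0.05,0,0,0,0,0,0,0.05,0,0,0,0,0,-30,0.05,0,0,0,0,0,-70,0.05,0,0,0,0,0,-110,0.05,0,0,-0.56,20,0,-150,0.05])

```text
t: 11.22
tcp_pos: [0.4476, 0.1971, 0.1862]
orientation: [0.0, 1.0, 0.001, -0.001]
contact_force: [1.1, 0.8, 0.3]
opening: 0.05
grip_force: 0.0
```

Call:
drive_effector(deltas=[0,0,0,20,0,-20,0.05,0,0,0,20,0,-30,0.05,0,0,0,20,0,-30,0.05])

```text
t: 11.47
tcp_pos: [0.471, 0.1979, 0.2164]
orientation: [-0.001, 1.0, 0.0, 0.001]
contact_force: [-0.3, 1.2, -0.1]
opening: 0.0499
grip_force: 0.0
```

```bash
python3 - <<'E'
from m2 import *
p,T=tool(); s=r.sense(); psi=np.arctan2(T[1,0],T[0,0]); print(p,psi,s['contact_force'],s['opening'],s['grip_force'])
c=snap('wrist','wrist3'); P=cloud(c); np.savez('w3.npz',**c)
for p in plates(c,P): print(*p)
hsv=cv2.cvtColor(c['frame'],cv2.COLOR_RGB2HSV); br=cv2.inRange(hsv,(16,130,60),(32,255,255))>0
q=P[br&(P[...,2]<.05)]; print('brass',len(q),np.median(q,0))
E
```

```text
[0.47101361 0.19790095 0.21637498] 0.0006388005225299115 [-0.27073543  1.20511444 -0.1275521 ] 0.049944314778115326 0.0
[ 58. 116.] [0.5597 0.4425] [134.4   1.8] -1.42 dot 0.0 0.0 0
[179. 191.] [0.4745 0.3149] [36.  14.9] -0.259 dot -0.221 0.026 52
[395. 208.] [0.4546 0.0572] [35.2 15.8] -0.023 dot -0.116 0.026 48
[278. 227.] [0.4304 0.1972] [20.9 17.9] 3.065 dot 2.363 0.014 2123
[481. 231.] [ 0.426  -0.0516] [38.6 15.1] 0.671 dot 0.583 0.023 43
brass 1697 [0.43813418 0.19511788 0.01195547]
```

View pics/wrist3.png

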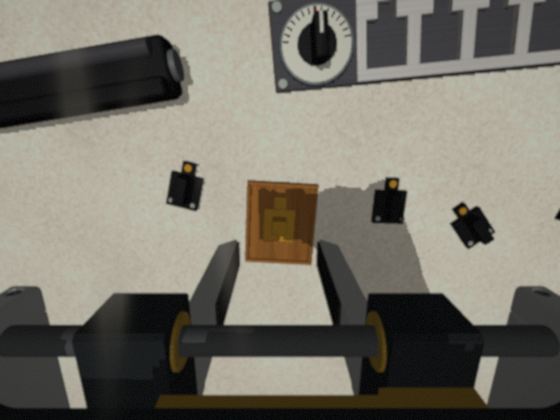

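Wrist3: the master lies flat in the tray at (279,220). Plates are at (185,187), (389,203) and (472,225). Next I'll take plate A at (185,187).

In the tool's units: -0.116 m is -116, 0.18 m is 180, 0.245 rad is 2.45.

Call:
drive_effector(deltas=[0,0,1,3,-40,20,0.05,0,0,2,4,-78,45,0.05,0,0,2.45,4,-116,65,0.05,0,0,2.45,4,-116,100,0.05,0,0,2.45,4,-116,130,0.05,0,0,2.45,4,-116,155,0.05,0,0,2.45,4,-116,170,0.05,0,0,2.45,4,-116,180,0.05])

```text
t: 12.18
tcp_pos: [0.471, 0.312, 0.0309]
orientation: [0.002, 0.993, -0.121, -0.002]
contact_force: [-0.3, -0.3, -0.9]
opening: 0.0499
grip_force: 0.0
```

Call:
drive_effector(deltas=[0,0,0,0,0,4,0.04,0,0,0,0,0,4,0.04,0,0,0,0,0,4,0.0,0,0,0,0,0,4,0.0,0,0,0,0,0,4,0.0,0,0,0,0,0,4,0.0,0,0,0,0,0,4,0.0,0,0,0,0,0,4,0.0])

```text
t: 12.85
tcp_pos: [0.4738, 0.3141, 0.0312]
orientation: [-0.001, 0.993, -0.121, 0.0]
contact_force: [-0.3, 0.3, 7.6]
opening: 0.0138
grip_force: 30.0
```

```bash
python3 - <<'E'
from h import *
p,T=tool(); s=r.sense(); psi=np.arctan2(T[1,0],T[0,0]); print(p,psi,s['contact_force'],s['opening'],s['grip_force'])
E
```

```text
[0.47381963 0.31406615 0.03124337] -0.2431452255039597 [-0.29544547  0.25371627  7.60046203] 0.013831592568486109 30.00254988670349
```

Call:
drive_effector(deltas=[0,0,0,0,0,-10,0,0,0,0,0,0,-30,0,0,0,0,0,0,-50,0,0,0,0,0,0,-60,0,0,0,0,0,0,-60,0])

```text
t: 13.27
tcp_pos: [0.4745, 0.3144, 0.0929]
orientation: [-0.001, 0.993, -0.121, 0.001]
contact_force: [0.8, 0.5, -0.2]
opening: 0.0138
grip_force: 30.0
```

```bash
python3 - <<'E'
from m2 import *
p,T=tool(); s=r.sense(); psi=np.arctan2(T[1,0],T[0,0]); print(p,psi,s['contact_force'],s['opening'],s['grip_force'])
e=np.array([.6511,-.0338]);a=.0911;q=e+.116*np.array([-np.sin(a),np.cos(a)]); print('pocket0',q)
print((T.T@(np.r_[q,.09]-p)).round(4),'rz',psi-a)
c=snap('wrist','wrist4'); P=cloud(c); h=cv2.cvtColor(c['frame'],cv2.COLOR_RGB2HSV); d=(cv2.inRange(h,(8,120,80),(32,255,255))>0)
k,l,st,ce=cv2.connectedComponentsWithStats(d.astype(np.uint8))
for i in range(1,k):
    if st[i,4]>15: x=np.nanmedian(P[l==i],0); print(st[i,4],ce[i].round(),x.round(4),(T.T@(x-p)).round(4))
E
```

```text
[0.47445904 0.31437896 0.09292794] -0.2432864542075642 [ 0.81505803  0.5281235  -0.15672517] 0.013764676142304774 29.99970406293869
pocket0 [0.64054701 0.08171898]
[0.2172 0.1858 0.0027] rz -0.3343864542075642
9575 [421. 231.] [0.4389 0.1982 0.005 ] [-0.0067  0.1216  0.0876]
163 [278. 210.] [0.5006 0.3074 0.0701] [0.027  0.0005 0.0228]
152 [246. 351.] [0.5012 0.315  0.1913] [ 0.0259 -0.0074 -0.0983]
111 [310. 351.] [0.4975 0.2996 0.1913] [ 0.0261  0.0085 -0.0984]
```

View pics/wrist4.png

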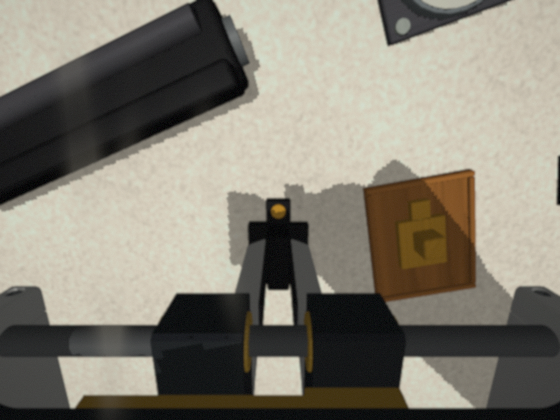

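Wrist4: the plate is held, with its tab tip at (278,199), its shoulder at row 223 and its dot at (278,210). The master is in the tray. Next I'll carry the plate to pocket 1 and measure its offset in the hand.

```bash
cat > hand.py <<'E'
from m2 import *
import sys
def hand(n=None,dt=.0312,tgt=None,yaw=.0911):
    p,T=tool(); s=r.sense(); psi=np.arctan2(T[1,0],T[0,0]); print('tcp',p.round(4),'psi',psi.round(4),'F',np.round(s['contact_force'],1),s['opening'],s['grip_force'])
    c=snap('wrist',n); h=cv2.cvtColor(c['frame'],cv2.COLOR_RGB2HSV); d=(cv2.inRange(h,(8,120,80),(32,255,255))>0); d[:150]=0;d[300:]=0;d[:,:240]=0;d[:,320:]=0
    k,l,st,ce=cv2.connectedComponentsWithStats(d.astype(np.uint8)); i=1+np.argmax(st[1:,4])
    z=p[2]-dt+.008; x=T.T@(plane(c,[ce[i]],z)[0]-p); ox=x[0]-.0257
    print('dot px',ce[i].round(1),st[i,4],'in tool',x.round(4),'ox',ox.round(4))
    v=c['frame'][150:260,int(ce[i][0])+0].max(1).astype(int); 
    if tgt is not None:
        g=np.array([np.cos(yaw),np.sin(yaw)]); q=np.array(tgt)-ox*g
        print('tool delta',(T.T@(np.r_[q,p[2]]-p)).round(4),'rz',(psi-yaw).round(4))
    return c
def pocket(i): a=.0911; y=(.116,.058,0,-.058,-.116)[i]; return np.array([.6511-y*np.sin(a),-.0338+y*np.cos(a)])
E
```

Call:
drive_effector(deltas=[0,0,-0.5,30,26,0,0,0,0,-1,60,52,0,0,0,0,-1.5,90,78,0,0,0,0,-2,120,104,0,0,0,0,-2.5,150,130,0,0,0,0,-3,180,156,0,0,0,0,-3.34,205,176,0,0,0,0,-3.34,217,186,0,0])

```text
t: 13.98
tcp_pos: [0.6406, 0.0761, 0.0894]
orientation: [0.001, 0.999, 0.044, -0.0]
contact_force: [-0.1, 0.2, -0.9]
opening: 0.0136
grip_force: 29.9
```

Call:
drive_effector(deltas=[0,0,0,0,0,0,0,0,0,0,0,0,0,0,0,0,0,0,0,0,0])

```text
t: 14.23
tcp_pos: [0.6384, 0.082, 0.0896]
orientation: [-0.0, 0.999, 0.046, -0.001]
contact_force: [0.2, 0.1, -1.6]
opening: 0.0135
grip_force: 29.9
```

```bash
python3 - <<'E'
from hand import *
c=hand('wrist5',tgt=pocket(0))
p,T=tool()
for v in(199,211,223): print(v,(T.T@(plane(c,[[278,v]],p[2]-.0232)[0]-p)).round(4))
f=c['frame'][60:300,130:430,::-1]; cv2.imwrite('pics/h1.png',cv2.resize(f,None,fx=2.5,fy=2.5,interpolation=cv2.INTER_CUBIC))
E
```

```text
tcp [0.6384 0.082  0.0896] psi 0.0913 F [ 0.2  0.1 -1.6] 0.01353474047738405 29.918813109397888
dot px [278.  226.4] 132 in tool [0.016  0.0004 0.0232] ox -0.0097
tool delta [ 0.0118  0.0005 -0.    ] rz 0.0002
199 [0.0343 0.0008 0.0232]
211 [0.0264 0.0008 0.0232]
223 [0.0184 0.0008 0.0232]
```

View pics/h1.png

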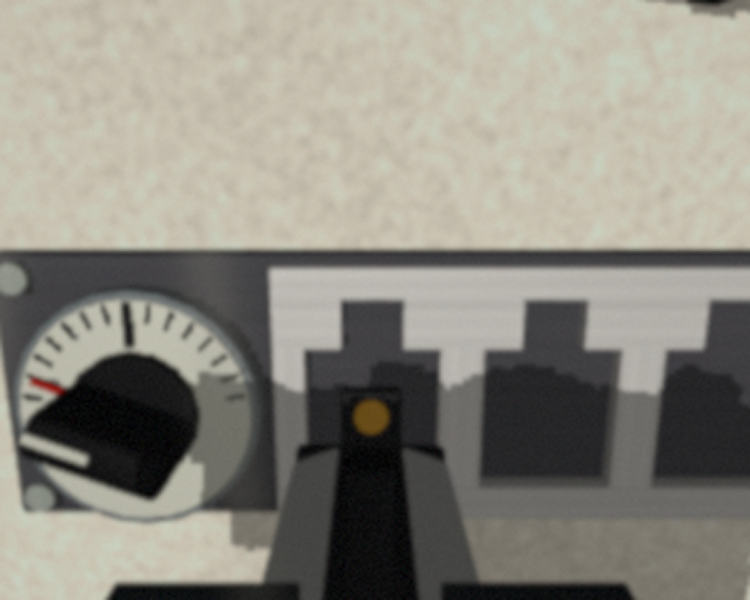

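The crop shows two faults. My path was too low over the gauge, so the knob was turned (pointer at (45,387)) and the plate was pushed about 10 mm back in the grip (dot at (370,417)). I'll set the plate down on clear table, regrasp it, and re-zero the gauge.

In the tool's units: 0.057 m is 57, -0.085 m is -85.

Call:
drive_effector(deltas=[0,0,0,-30,-16,0,0,0,0,0,-60,-32,10,0,0,0,0,-85,-46,25,0,0,0,0,-85,-46,40,0,0,0,0,-85,-46,50,0,0,0,0,-85,-46,55,0,0,0,0,-85,-46,57,0,0,0,0,-85,-46,57,0])

```text
t: 14.95
tcp_pos: [0.5503, 0.1196, 0.0336]
orientation: [-0.0, 0.999, 0.046, -0.001]
contact_force: [-5.0, 1.7, 6.0]
opening: 0.0138
grip_force: 30.0
```

```bash
python3 - <<'E'
from hand import *
c=hand()
E
```

```text
tcp [0.5503 0.1196 0.0336] psi 0.0911 F [-5.   1.7  6. ] 0.013784621960813512 30.001395642757416
dot px [277.7 227.8] 142 in tool [0.0151 0.0002 0.0232] ox -0.0106
```

In the tool's units: -0.0105 m is -10.5, -0.01 m is -10.

Call:
drive_effector(deltas=[0,0,0,0,0,0,0.03,0,0,0,0,0,0,0.03,0,0,0,0,0,0,0.03,0,0,0,-10,0,1,0.03,0,0,0,-10.5,0,2,0.03,0,0,0,-10.5,0,2,0.03])

```text
t: 15.5
tcp_pos: [0.5392, 0.1178, 0.0313]
orientation: [0.0, 0.999, 0.045, -0.0]
contact_force: [-0.4, 1.9, 0.2]
opening: 0.0298
grip_force: 0.0
```

```bash
python3 - <<'E'
from hand import *
c=hand(); P=cloud(c); Z=P[...,2]; p,T=tool()
h=cv2.cvtColor(c['frame'],cv2.COLOR_RGB2HSV); d=(cv2.inRange(h,(8,120,80),(32,255,255))>0); d[:150]=0;d[300:]=0;d[:,:240]=0;d[:,320:]=0
print('dot z',np.nanmedian(Z[d]))
# gauge
m=((h[...,0]<8)|(h[...,0]>172))&(h[...,1]>110)&(Z<.05); v,u=np.nonzero(m); print('red',len(u),u.mean(),v.mean())
s=snap('scene'); hs=cv2.cvtColor(s['frame'],cv2.COLOR_RGB2HSV); ax=np.array([.6331,.1569])
m=((hs[...,0]<8)|(hs[...,0]>172))&(hs[...,1]>110); m[:225]=0;m[285:]=0;m[:,:285]=0;m[:,360:]=0; v,u=np.nonzero(m); print('scene red',len(u)); 
if len(u): q=plane(s,np.c_[u,v],.025)[:,:2].mean(0)-ax; print(np.arctan2(q[1],q[0])-.091,np.hypot(*q))
E
```

```text
tcp [0.5392 0.1178 0.0313] psi 0.0908 F [-0.4  1.9  0.2] 0.029816719422993666 0.0
dot px [277.2 211.4] 187 in tool [ 0.0261 -0.0001  0.0232] ox 0.0004
dot z 0.008331581434444929
red 12 322.5833333333333 251.58333333333334
scene red 0
```

Call:
drive_effector(deltas=[0,0,0,0,0,0,0,0,0,0,0,0,0,0,0,0,0,0,0,0,0,0,0,0,0,0,-10,0,0,0,0,0,0,-30,0,0,0,0,0,0,-45,0,0,0,0,0,0,-45,0])

```text
t: 16.18
tcp_pos: [0.5415, 0.1182, 0.0796]
orientation: [-0.001, 0.999, 0.045, 0.002]
contact_force: [0.3, 0.1, -0.3]
opening: 0.0139
grip_force: 30.0
```

Call:
drive_effector(deltas=[0,0,0,30,15,0,0,0,0,0,60,30,0,0,0,0,0,85,40,0,0,0,0,0,97.4,45.2,0,0,0,0,0,97.4,45.2,0,0,0,0,0,97.4,45.2,0,0,0,0,0,97.4,45.2,0,0])

```text
t: 16.77
tcp_pos: [0.6402, 0.082, 0.0762]
orientation: [-0.0, 0.999, 0.045, -0.001]
contact_force: [-0.1, -0.5, -1.0]
opening: 0.0138
grip_force: 30.0
```

```bash
python3 - <<'E'
from hand import *
c=hand('wrist6',tgt=pocket(0))
f=c['frame'][80:280,180:400,::-1]; cv2.imwrite('pics/h2.png',cv2.resize(f,None,fx=3,fy=3,interpolation=cv2.INTER_CUBIC))
E
```

```text
tcp [0.6402 0.082  0.0762] psi 0.0909 F [-0.1 -0.5 -1. ] 0.013795539673724495 29.998551607131958
dot px [277.6 212.8] 186 in tool [0.0252 0.0001 0.0232] ox -0.0005
tool delta [ 0.0008  0.0003 -0.    ] rz -0.0002
```

View pics/h2.png

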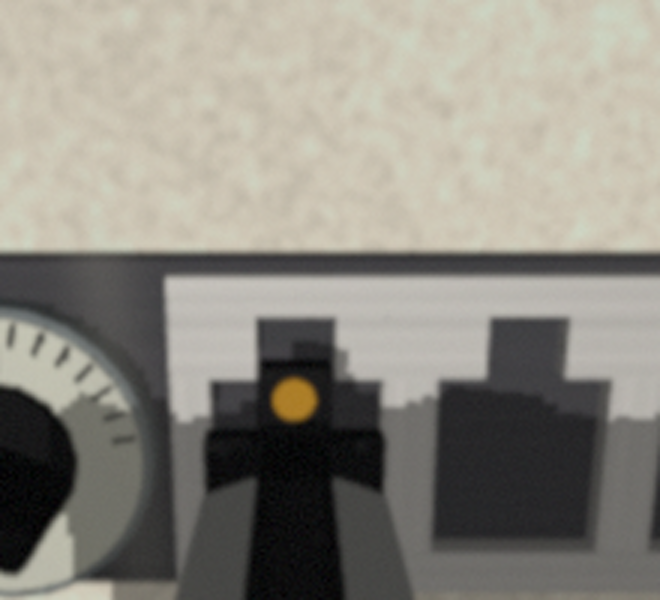

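The crop shows the plate square over pocket 1, with its dot at (294,400) centred on the slot. Next I'll lower it.

Call:
drive_effector(deltas=[0,0,0,0.8,0,10,0,0,0,0,0.8,0,16,0,0,0,0,0.8,0,22,0,0,0,0,0.8,0,27,0,0,0,0,0.8,0,31,0,0,0,0,0.8,0,35,0,0,0,0,0.8,0,36,0,0,0,0,0.8,0,36,0])

```text
t: 17.48
tcp_pos: [0.642, 0.0819, 0.041]
orientation: [-0.0, 0.999, 0.045, 0.0]
contact_force: [-4.8, 0.9, 10.5]
opening: 0.0141
grip_force: 30.0
```

```bash
python3 - <<'E'
from hand import *
c=hand('wrist7')
E
```

```text
tcp [0.642  0.0819 0.041 ] psi 0.0906 F [-4.8  0.9 10.5] 0.014141301404272248 30.00345468521118
dot px [277.7 213.5] 191 in tool [0.0248 0.0002 0.0232] ox -0.0009
```

Call:
drive_effector(deltas=[0,0,0,0,0,0,0.035,0,0,0,0,0,0,0.035,0,0,0,0,0,0,0.035,0,0,0,0,0,0,0.035,0,0,0,0,0,-30,0.04,0,0,0,-20,0,-70,0.05,0,0,0,-40,0,-110,0.05,0,0,0,-70,0,-150,0.05])

```text
t: 18.2
tcp_pos: [0.5805, 0.076, 0.1803]
orientation: [0.0, 0.999, 0.045, 0.0]
contact_force: [0.2, 0.9, 1.3]
opening: 0.0497
grip_force: 0.0
```

Call:
drive_effector(deltas=[0,0,0,-10,0,-30,0.05,0,0,0,-10,0,-30,0.05,0,0,0,-10,0,-30,0.05])

```text
t: 18.45
tcp_pos: [0.5711, 0.0757, 0.2108]
orientation: [-0.001, 0.999, 0.046, 0.002]
contact_force: [0.1, -0.1, 0.0]
opening: 0.0502
grip_force: 0.0
```

```bash
cat > gauge.py <<'E'
from m2 import *
def gauge(c,P):
    ax=np.array([.6331,.1569]); h=cv2.cvtColor(c['frame'],cv2.COLOR_RGB2HSV); near=np.hypot(P[...,0]-ax[0],P[...,1]-ax[1])<.04
    m=((h[...,0]<8)|(h[...,0]>172))&(h[...,1]>110)&near; v,u=np.nonzero(m)
    if not len(u): print('no red'); return
    q=plane(c,[[u.mean(),v.mean()]],.025)[0,:2]-ax; print('gauge',np.arctan2(q[1],q[0])-.091,'n',len(u),'r',np.hypot(*q).round(3))
def seats(c,P):
    from hand import pocket
    h=cv2.cvtColor(c['frame'],cv2.COLOR_RGB2HSV); d=cv2.inRange(h,(8,120,80),(32,255,255))>0; ex=np.array([np.cos(.0911),np.sin(.0911)]); B=np.c_[ex,[-ex[1],ex[0]]]
    for i in range(5):
        o=pocket(i); m=np.hypot(P[...,0]-o[0]-.0256*ex[0],P[...,1]-o[1]-.0256*ex[1])<.012; m&=d
        if m.sum()<8: continue
        v,u=np.nonzero(m); x=plane(c,[[u.mean(),v.mean()]],.018)[0,:2]-o
        print('seat',i,'dot off',(x@B-[.0256,0]).round(4),'z',np.nanmedian(P[m][:,2]).round(4))
E
python3 - <<'E'
from gauge import *
p,T=tool(); print(p,np.arctan2(T[1,0],T[0,0]))
c=snap('wrist','wrist8'); P=cloud(c); gauge(c,P); seats(c,P)
for q in plates(c,P): print(*q)
E
```

```text
[0.57107495 0.07571075 0.21080015] 0.09105882167992817
gauge 1.192456877728713 n 2 r 0.031
seat 0 dot off [0.0008 0.0002] z 0.0182
[285. 284.] [0.4562 0.0553] [36.7 14. ] -0.017 dot -0.047 0.024 41
[176. 288.] [0.4383 0.1948] [17.2  8.9] 1.44 dot 0.431 0.017 1949
[472. 302.] [ 0.4538 -0.1881] [36.  17.7] -0.301 dot -0.466 0.027 39
```

View pics/wrist8.png

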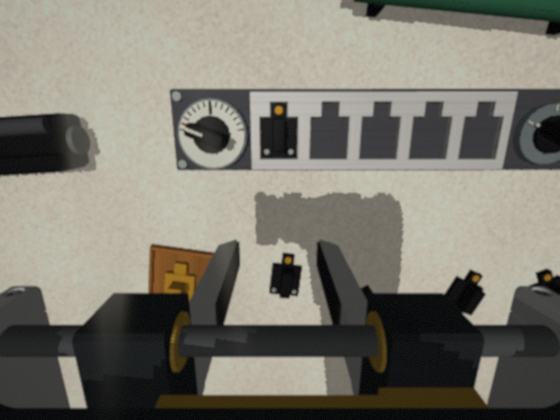

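Wrist8: the plate is seated in pocket 1 at (278,130). The gauge pointer at (186,127) reads about 1.3. Next I'll re-zero it.

In the tool's units: 0.05 m is 50, -0.075 m is -75, -0.96 rad is -9.6.

Call:
drive_effector(deltas=[0,0,-1.2,30,-30,0,0.05,0,0,-2.4,60,-60,0,0.05,0,0,-3.6,69,-75,20,0.05,0,0,-4.8,69,-75,30,0.05,0,0,-6,69,-75,40,0.05,0,0,-7.2,69,-75,50,0.05,0,0,-8.4,69,-75,60,0.05,0,0,-9.6,69,-75,70,0.05])

```text
t: 19.17
tcp_pos: [0.632, 0.1562, 0.1362]
orientation: [-0.0, 0.864, 0.504, -0.001]
contact_force: [0.4, -1.2, -0.2]
opening: 0.05
grip_force: 0.0
```

Call:
drive_effector(deltas=[0,0,-1.2,0,0,10,0.05,0,0,-2.4,0,0,20,0.05,0,0,-3.2,0,0,30,0.05,0,0,-3.2,0,0,50,0.05,0,0,-3.2,0,0,70,0.05,0,0,-3.2,0,0,80,0.05,0,0,-3.2,0,0,86,0.05,0,0,-3.2,0,0,86,0.05])

```text
t: 19.83
tcp_pos: [0.6316, 0.156, 0.0508]
orientation: [-0.001, 0.774, 0.633, -0.001]
contact_force: [-0.6, -0.0, 0.2]
opening: 0.0501
grip_force: 0.0
```

Call:
drive_effector(deltas=[0,0,0,0,0,0,0,0,0,0,0,0,0,0,0,0,0,0,0,0,0,0,0,0,0,0,0,0,0,0,0,0,0,0,0,0,0,0,0,0,0,0,0,0,0,0,0,0,0])

```text
t: 20.42
tcp_pos: [0.6338, 0.1564, 0.0535]
orientation: [0.001, 0.774, 0.633, 0.001]
contact_force: [5.8, 1.1, -1.1]
opening: 0.0139
grip_force: 29.9
```

```bash
python3 - <<'E'
from h import *
p,T=tool(); s=r.sense(); print(p,np.arctan2(T[1,0],T[0,0]),s['contact_force'],s['opening'],s['grip_force'])
E
```

```text
[0.63384409 0.15636927 0.05352887] 1.3705361706727537 [ 5.78049136  1.10494883 -1.07826689] 0.013883692253451973 29.89943414926529
```

Call:
drive_effector(deltas=[0,0,1.2,0,0,0,0,0,0,2.4,0,0,0,0,0,0,3.6,0,0,0,0,0,0,4.8,0,0,0,0,0,0,6,0,0,0,0,0,0,6.4,0,0,0,0])

```text
t: 20.92
tcp_pos: [0.6333, 0.1567, 0.0535]
orientation: [0.0, 0.935, 0.354, 0.001]
contact_force: [3.4, -0.4, 2.2]
opening: 0.014
grip_force: 29.9
```

Call:
drive_effector(deltas=[0,0,1.2,0,0,0,0,0,0,2.4,0,0,0,0,0,0,3.6,0,0,0,0,0,0,4.8,0,0,0,0,0,0,6,0,0,0,0,0,0,6.4,0,0,0,0,0,0,6.4,0,0,0,0,0,0,6.4,0,0,0,0])

```text
t: 21.58
tcp_pos: [0.6331, 0.1573, 0.0535]
orientation: [-0.0, 0.999, 0.046, 0.001]
contact_force: [0.4, 3.9, 6.1]
opening: 0.014
grip_force: 29.9
```

Call:
drive_effector(deltas=[0,0,0,0,0,0,0.05,0,0,0,0,0,0,0.05,0,0,0,0,0,0,0.05,0,0,0,0,0,0,0.05,0,0,0,0,0,-20,0.05,0,0,0,0,0,-60,0.05,0,0,0,-35,15,-70,0.05])

```text
t: 22.17
tcp_pos: [0.6047, 0.1411, 0.1271]
orientation: [-0.001, 0.999, 0.047, 0.004]
contact_force: [-0.7, 0.1, 1.6]
opening: 0.0496
grip_force: 0.0
```

Call:
drive_effector(deltas=[0,0,1,-30,14,-20,0.05,0,0,1,-65,28,-40,0.05,0,0,1,-100,42,-60,0.05,0,0,1,-135,60,-80,0.05,0,0,1,-151,68,-80,0.05,0,0,1,-151,68,-80,0.05,0,0,1,-151,68,-80,0.05])

```text
t: 22.75
tcp_pos: [0.4544, 0.0566, 0.2035]
orientation: [-0.001, 1.0, -0.005, 0.001]
contact_force: [0.5, -0.2, 1.0]
opening: 0.05
grip_force: 0.0
```

```bash
python3 - <<'E'
from gauge import *
p,T=tool(); print(p,np.arctan2(T[1,0],T[0,0]))
c=snap('wrist','wrist9'); P=cloud(c); gauge(c,P); seats(c,P)
for q in plates(c,P): print(*q)
E
```

```text
[0.45437136 0.05664558 0.20348641] -0.009421260681377674
gauge -2.660664885003934 n 17 r 0.0
[492. 197.] [ 0.4523 -0.1886] [35.7 17.4] -0.318 dot -0.422 0.028 46
[279. 197.] [0.4539 0.0553] [35.4 13.8] -0.013 dot -0.03 0.026 52
[372. 220.] [ 0.4253 -0.0537] [37.4 14. ] 0.671 dot 0.0 0.0 0
[163. 215.] [0.4346 0.1916] [22.5 12.5] 0.694 dot -0.304 0.007 3903
```

In the tool's units: 0.172 m is 172, 0.001 m is 1, 0.01 rad is 0.1.

Call:
drive_effector(deltas=[0,0,0.1,0,1,40,0.05,0,0,0.1,0,1,80,0.05,0,0,0.1,0,1,120,0.05,0,0,0.1,0,1,145,0.04,0,0,0.1,0,1,160,0.04,0,0,0.1,0,1,168,0.04,0,0,0.1,0,1,172,0.04,0,0,0.1,0,1,172,0.03])

```text
t: 23.47
tcp_pos: [0.455, 0.0556, 0.0303]
orientation: [0.0, 1.0, -0.01, -0.0]
contact_force: [0.2, -0.7, -0.0]
opening: 0.0366
grip_force: 0.0
```

Call:
drive_effector(deltas=[0,0,0,0,0,0,0.03,0,0,0,0,0,0,0,0,0,0,0,0,0,0,0,0,0,0,0,0,0,0,0,0,0,0,0,0,0,0,0,0,0,0,0])

```text
t: 23.97
tcp_pos: [0.4553, 0.0561, 0.0316]
orientation: [-0.0, 1.0, -0.01, 0.001]
contact_force: [-2.2, -0.0, 10.2]
opening: 0.0141
grip_force: 30.0
```

```bash
python3 - <<'E'
from h import *
p,T=tool(); s=r.sense(); print(p,np.arctan2(T[1,0],T[0,0]),s['contact_force'],s['opening'],s['grip_force'])
E
```

```text
[0.45527523 0.05611217 0.03156904] -0.01909091253825657 [-2.16858933 -0.01923972 10.16491666] 0.014130147710692239 30.003238320350647
```

Call:
drive_effector(deltas=[0,0,0,0,0,-10,0,0,0,0,0,0,-30,0,0,0,0,0,0,-50,0,0,0,0,0,0,-50,0,0,0,0,0,0,-50,0])

```text
t: 24.38
tcp_pos: [0.4554, 0.0563, 0.0821]
orientation: [-0.001, 1.0, -0.009, 0.001]
contact_force: [0.2, -0.2, -0.8]
opening: 0.0138
grip_force: 30.0
```

```bash
python3 - <<'E'
from hand import *
from gauge import gauge
c=hand('wrist10',tgt=pocket(1))
s=snap('scene','scene10'); gauge(s,cloud(s))
E
```

```text
tcp [0.4554 0.0563 0.0821] psi -0.0188 F [ 0.2 -0.2 -0.8] 0.013812993074372872 29.99991774559021
dot px [277.7 212.7] 172 in tool [0.0253 0.0003 0.0233] ox -0.0004
tool delta [0.1914 0.0287 0.0004] rz -0.1099
no red
```

Call:
drive_effector(deltas=[0,0,-0.3,35,5,5,0,0,0,-0.6,70,10,5,0,0,0,-0.9,105,15,5,0,0,0,-1.1,140,21,5,0,0,0,-1.1,170,25,5,0,0,0,-1.1,185,28,5,0,0,0,-1.1,191.4,28.7,5,0,0,0,-1.1,191.4,28.7,5,0])

```text
t: 25.15
tcp_pos: [0.6458, 0.0227, 0.0746]
orientation: [0.0, 0.999, 0.045, -0.001]
contact_force: [-1.6, -0.1, -1.4]
opening: 0.014
grip_force: 30.0
```

Call:
drive_effector(deltas=[0,0,0,0,0,0,0,0,0,0,0,0,0,0,0,0,0,0,0,0,0])

```text
t: 25.4
tcp_pos: [0.6446, 0.0239, 0.0758]
orientation: [-0.0, 0.999, 0.046, -0.0]
contact_force: [-0.2, -0.0, -1.3]
opening: 0.0134
grip_force: 30.0
```

```bash
python3 - <<'E'
from hand import *
c=hand('wrist11',dt=.0315,tgt=pocket(1))
E
```

```text
tcp [0.6446 0.0239 0.0758] psi 0.0913 F [-0.2 -0.  -1.3] 0.013428742996306475 29.999771118164062
dot px [277.6 213. ] 190 in tool [0.025  0.0001 0.0235] ox -0.0007
tool delta [ 0.002   0.0001 -0.    ] rz 0.0002
```

In the tool's units: 0.0355 m is 35.5, 0.0015 m is 1.5.

Call:
drive_effector(deltas=[0,0,0,1.5,0,10,0,0,0,0,1.5,0,16,0,0,0,0,1.5,0,22,0,0,0,0,1.5,0,27,0,0,0,0,1.5,0,31,0,0,0,0,1.5,0,34,0,0,0,0,1.5,0,35.5,0,0,0,0,1.5,0,35.5,0])

```text
t: 26.12
tcp_pos: [0.647, 0.0235, 0.0413]
orientation: [-0.0, 0.999, 0.045, -0.0]
contact_force: [-8.4, -0.4, 20.4]
opening: 0.0136
grip_force: 30.0
```

```bash
python3 - <<'E'
from hand import *
c=hand('wrist12')
E
```

```text
tcp [0.647  0.0235 0.0413] psi 0.0905 F [-8.4 -0.4 20.4] 0.013625871337472758 30.006508827209473
dot px [277.7 213.4] 190 in tool [0.0248 0.0002 0.0232] ox -0.0009
```

In the tool's units: -0.1 m is -100, -0.08 m is -80.

Call:
drive_effector(deltas=[0,0,0,0,0,0,0.035,0,0,0,0,0,0,0.035,0,0,0,0,0,0,0.035,0,0,0,0,0,0,0.035,0,0,0,0,0,-20,0.035,0,0,0,0,0,-50,0.05,0,0,0,-30,0,-80,0.05,0,0,0,-60,0,-100,0.05])

```text
t: 26.83
tcp_pos: [0.5879, 0.0178, 0.1419]
orientation: [0.0, 0.999, 0.045, 0.001]
contact_force: [0.4, -0.6, 0.3]
opening: 0.049
grip_force: 0.0
```

Call:
drive_effector(deltas=[0,0,-1.2,-30,10,-20,0.05,0,0,-2.4,-65,20,-40,0.05,0,0,-3.6,-100,30,-60,0.05,0,0,-4.8,-130,45,-60,0.05,0,0,-5.8,-150,50,-60,0.05,0,0,-5.8,-160,56,-60,0.05,0,0,-5.8,-160,56,-60,0.05,0,0,-5.8,-160,56,-60,0.05])

```text
t: 27.5
tcp_pos: [0.4337, -0.052, 0.2006]
orientation: [-0.0, 0.945, 0.327, 0.001]
contact_force: [0.0, 0.9, -0.0]
opening: 0.05
grip_force: 0.0
```

```bash
python3 - <<'E'
from gauge import *
p,T=tool(); print(p,np.arctan2(T[1,0],T[0,0]))
c=snap('wrist','wrist13'); P=cloud(c); gauge(c,P); seats(c,P)
for q in plates(c,P): print(*q)
E
```

```text
[ 0.43370642 -0.05204501  0.20061795] 0.6672897262518052
no red
[88. 53.] [0.4342 0.1912] [23.4 15.6] 0.671 dot -0.113 0.007 5807
[275. 205.] [ 0.4245 -0.055 ] [35.6 13.8] 0.671 dot 0.654 0.027 49
[377. 255.] [ 0.4517 -0.1894] [35.5 16.3] -0.311 dot -0.38 0.028 40
[453. 295.] [ 0.4689 -0.3022] [25.9 17.3] 0.541 dot 0.342 0.02 34
[ 71. 362.] [0.0829 0.0256] [14.5 13.2] 0.485 dot 0.0 0.0 0
```

View pics/wrist13.png

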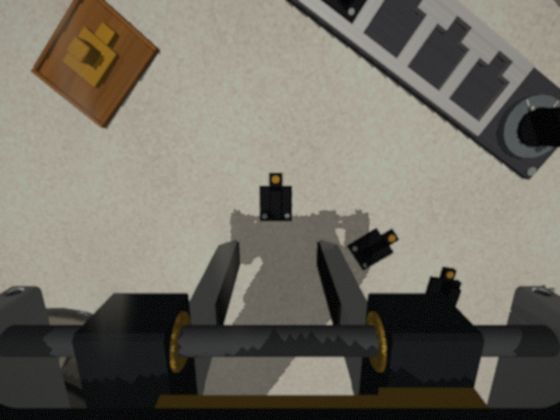

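Wrist13: plate C is at (276,200), plates D and E are at (375,248) and (445,285), and the master is in the tray at (93,55). Next I'll take C.

In the tool's units: 0.169 m is 169, -0.0035 m is -3.5.

Call:
drive_effector(deltas=[0,0,0,-8,-3.5,40,0.05,0,0,0,-8,-3.5,80,0.05,0,0,0,-8,-3.5,120,0.05,0,0,0,-8,-3.5,145,0.04,0,0,0,-8,-3.5,160,0.04,0,0,0,-8,-3.5,166,0.04,0,0,0,-8,-3.5,169,0.04,0,0,0,-8,-3.5,169,0.03])

```text
t: 28.22
tcp_pos: [0.4252, -0.0544, 0.0311]
orientation: [0.0, 0.944, 0.329, -0.0]
contact_force: [-0.6, -0.1, 0.1]
opening: 0.0364
grip_force: 0.0
```

Call:
drive_effector(deltas=[0,0,0,0,0,0,0.03,0,0,0,0,0,0,0,0,0,0,0,0,0,0,0,0,0,0,0,0,0,0,0,0,0,0,0,0,0,0,0,0,0,0,0])

```text
t: 28.72
tcp_pos: [0.4252, -0.0542, 0.032]
orientation: [-0.0, 0.944, 0.329, 0.001]
contact_force: [-1.9, 0.6, 10.0]
opening: 0.0139
grip_force: 30.0
```

```bash
python3 - <<'E'
from h import *
p,T=tool(); s=r.sense(); print(p,np.arctan2(T[1,0],T[0,0]),s['contact_force'],s['opening'],s['grip_force'])
E
```

```text
[ 0.42518113 -0.05422423  0.03200461] 0.6707432660055528 [-1.85049136  0.55064528 10.00868695] 0.013897081521307903 30.002315640449524
```

Call:
drive_effector(deltas=[0,0,0,0,0,-10,0,0,0,0,0,0,-30,0,0,0,0,0,0,-45,0,0,0,0,0,0,-45,0,0,0,0,0,0,-45,0])

```text
t: 29.13
tcp_pos: [0.4253, -0.0541, 0.0773]
orientation: [-0.0, 0.944, 0.329, 0.001]
contact_force: [-0.5, -0.3, -0.7]
opening: 0.0134
grip_force: 30.0
```

```bash
python3 - <<'E'
from hand import *
c=hand('wrist14',tgt=pocket(2))
E
```

```text
tcp [ 0.4253 -0.0541  0.0773] psi 0.6711 F [-0.5 -0.3 -0.7] 0.013448879126488126 29.99997317790985
dot px [277.6 212.4] 164 in tool [ 0.0255 -0.0004  0.0233] ox -0.0002
tool delta [0.1897 0.1247 0.0005] rz 0.58
```

Call:
drive_effector(deltas=[0,0,1.2,32,21,0,0,0,0,2.4,64,42,0,0,0,0,3.6,96,63,0,0,0,0,4.8,128,84,0,0,0,0,5.8,155,102,0,0,0,0,5.8,178,117,0,0,0,0,5.8,189.7,124.7,0,0,0,0,5.8,189.7,124.7,0,0])

```text
t: 29.85
tcp_pos: [0.6528, -0.0336, 0.0747]
orientation: [0.001, 0.999, 0.046, -0.0]
contact_force: [-0.9, 0.2, -0.2]
opening: 0.0136
grip_force: 30.0
```

Call:
drive_effector(deltas=[0,0,0,0,0,0,0,0,0,0,0,0,0,0,0,0,0,0,0,0,0])

```text
t: 30.1
tcp_pos: [0.6496, -0.0345, 0.076]
orientation: [-0.0, 0.999, 0.045, -0.001]
contact_force: [-0.6, -0.3, -1.5]
opening: 0.0139
grip_force: 30.0
```

```bash
python3 - <<'E'
from hand import *
c=hand('wrist15',dt=.0315,tgt=pocket(2))
E
```

```text
tcp [ 0.6496 -0.0345  0.076 ] psi 0.0901 F [-0.6 -0.3 -1.5] 0.013921569732006145 29.999833703041077
dot px [277.7 212.4] 189 in tool [0.0254 0.0002 0.0235] ox -0.0003
tool delta [ 0.0019 -0.0005 -0.    ] rz -0.001
```

In the tool's units: 0.0355 m is 35.5, 0.034 m is 34.

Call:
drive_effector(deltas=[0,0,0,1.5,-0.5,10,0,0,0,0,1.5,-0.5,16,0,0,0,0,1.5,-0.5,22,0,0,0,0,1.5,-0.5,27,0,0,0,0,1.5,-0.5,31,0,0,0,0,1.5,-0.5,34,0,0,0,0,1.5,-0.5,35.5,0,0,0,0,1.5,-0.5,35.5,0])

```text
t: 30.82
tcp_pos: [0.6521, -0.0336, 0.0419]
orientation: [-0.001, 0.999, 0.045, -0.0]
contact_force: [-9.8, 2.0, 21.7]
opening: 0.0137
grip_force: 30.0
```

```bash
python3 - <<'E'
from hand import *
c=hand('wrist16')
E
```

```text
tcp [ 0.6521 -0.0336  0.0419] psi 0.0905 F [-9.8  2.  21.7] 0.013661330194390335 30.007232129573822
dot px [277.5 213. ] 191 in tool [0.0251 0.0001 0.0232] ox -0.0006
```

In the tool's units: -0.1 m is -100, -0.08 m is -80.

Call:
drive_effector(deltas=[0,0,0,0,0,0,0.035,0,0,0,0,0,0,0.035,0,0,0,0,0,0,0.035,0,0,0,0,0,0,0.035,0,0,0,0,0,-20,0.035,0,0,0,0,0,-50,0.05,0,0,0,-30,10,-80,0.05,0,0,0,-60,20,-100,0.05])

```text
t: 31.53
tcp_pos: [0.595, -0.0587, 0.1422]
orientation: [0.0, 0.999, 0.046, 0.001]
contact_force: [-0.2, -1.0, 1.6]
opening: 0.0491
grip_force: 0.0
```

Call:
drive_effector(deltas=[0,0,1,-28,22,-20,0.05,0,0,2,-56,43,-40,0.05,0,0,3,-85,65,-60,0.05,0,0,4.2,-113,86,-60,0.05,0,0,4.2,-140,107,-60,0.05,0,0,4.2,-152,116,-60,0.05,0,0,4.2,-152,116,-60,0.05,0,0,4.2,-152,116,-60,0.05])

```text
t: 32.2
tcp_pos: [0.4535, -0.1882, 0.2011]
orientation: [-0.0, 0.986, -0.164, 0.0]
contact_force: [-0.2, -0.1, 0.0]
opening: 0.0502
grip_force: 0.0
```

```bash
python3 - <<'E'
from gauge import *
p,T=tool(); print(p,np.arctan2(T[1,0],T[0,0]))
c=snap('wrist','wrist17'); P=cloud(c); gauge(c,P); seats(c,P)
for q in plates(c,P): print(*q)
E
```

```text
[ 0.45352486 -0.18819372  0.20105658] -0.32971754977507883
no red
seat 1 dot off [ 0.0005 -0.0003] z 0.0188
seat 2 dot off [0.001  0.0001] z 0.0187
[377. 154.] [ 0.4645 -0.3073] [37. 14.] 0.51 dot 0.475 0.026 52
[281. 197.] [ 0.4524 -0.1921] [35.2 13.7] -0.32 dot -0.311 0.026 52
```

In the tool's units: 0.003 m is 3, 0.169 m is 169, -0.01 rad is -0.1.

Call:
drive_effector(deltas=[0,0,-0.1,0,3,40,0.05,0,0,-0.1,0,3,80,0.05,0,0,-0.1,0,3,120,0.05,0,0,-0.1,0,3,145,0.04,0,0,-0.1,0,3,160,0.04,0,0,-0.1,0,3,166,0.04,0,0,-0.1,0,3,169,0.04,0,0,-0.1,0,3,169,0.03])

```text
t: 32.92
tcp_pos: [0.4529, -0.1908, 0.0317]
orientation: [0.0, 0.987, -0.159, -0.0]
contact_force: [0.4, -0.1, -0.5]
opening: 0.0363
grip_force: 0.0
```

Call:
drive_effector(deltas=[0,0,0,0,0,0,0.03,0,0,0,0,0,0,0,0,0,0,0,0,0,0,0,0,0,0,0,0,0,0,0,0,0,0,0,0,0,0,0,0,0,0,0])

```text
t: 33.42
tcp_pos: [0.453, -0.191, 0.0325]
orientation: [-0.0, 0.987, -0.159, 0.001]
contact_force: [-1.2, 2.1, 10.1]
opening: 0.014
grip_force: 30.0
```

```bash
python3 - <<'E'
from h import *
p,T=tool(); s=r.sense(); print(p,np.arctan2(T[1,0],T[0,0]),s['contact_force'],s['opening'],s['grip_force'])
E
```

```text
[ 0.4529926  -0.19095265  0.03250816] -0.31906183036062913 [-1.22969395  2.11119229 10.10565802] 0.014014256500643483 30.002699196338654
```

Call:
drive_effector(deltas=[0,0,0,0,0,-10,0,0,0,0,0,0,-30,0,0,0,0,0,0,-45,0,0,0,0,0,0,-45,0,0,0,0,0,0,-45,0])

```text
t: 33.83
tcp_pos: [0.453, -0.1908, 0.0777]
orientation: [-0.0, 0.987, -0.159, 0.001]
contact_force: [-0.6, 0.2, -0.3]
opening: 0.0137
grip_force: 30.0
```

```bash
python3 - <<'E'
from hand import *
c=hand('wrist18',tgt=pocket(3))
E
```

```text
tcp [ 0.453  -0.1908  0.0777] psi -0.3187 F [-0.6  0.2 -0.3] 0.013704316413035173 30.000040233135223
dot px [277.8 210.8] 130 in tool [0.0266 0.0006 0.0232] ox 0.0009
tool delta [ 0.1611 -0.1576  0.0004] rz -0.4098
```

Units first: shifts go in mm and turns go in units of 0.1 rad. So 0.161 m is 161, -0.1575 m is -157.5, -0.41 rad is -4.1.

Call:
drive_effector(deltas=[0,0,-1,28,-27,0,0,0,0,-2,56,-54,0,0,0,0,-3,84,-82,0,0,0,0,-4.1,110,-108,0,0,0,0,-4.1,135,-132,0,0,0,0,-4.1,152,-149,0,0,0,0,-4.1,161,-157.5,0,0,0,0,-4.1,161,-157.5,0,0])

```text
t: 34.55
tcp_pos: [0.6564, -0.0899, 0.0753]
orientation: [-0.0, 0.999, 0.047, -0.0]
contact_force: [-0.6, 0.4, -1.6]
opening: 0.0136
grip_force: 30.0
```

Call:
drive_effector(deltas=[0,0,0,0,0,0,0,0,0,0,0,0,0,0,0,0,0,0,0,0,0])

```text
t: 34.8
tcp_pos: [0.6536, -0.0929, 0.0766]
orientation: [-0.0, 0.999, 0.045, -0.0]
contact_force: [-0.3, -0.2, 0.1]
opening: 0.0139
grip_force: 30.0
```

```bash
python3 - <<'E'
from hand import *
c=hand('wrist19',dt=.0325,tgt=pocket(3))
E
```

```text
tcp [ 0.6536 -0.0929  0.0766] psi 0.0894 F [-0.3 -0.2  0.1] 0.013940892173710816 29.99979078769684
dot px [277.7 211.7] 192 in tool [0.0256 0.0002 0.0245] ox -0.0001
tool delta [ 0.003 -0.001 -0.   ] rz -0.0017
```

Call:
drive_effector(deltas=[0,0,0,2.2,-1,10,0,0,0,0,2.2,-1,16,0,0,0,0,2.2,-1,22,0,0,0,0,2.2,-1,27,0,0,0,0,2.2,-1,30,0,0,0,0,2.2,-1,33,0,0,0,0,2.2,-1,35,0,0,0,0,2.2,-1,35,0])

```text
t: 35.52
tcp_pos: [0.6567, -0.0909, 0.0425]
orientation: [-0.0, 0.999, 0.045, -0.0]
contact_force: [-5.9, 2.1, 13.2]
opening: 0.0136
grip_force: 30.0
```

```bash
python3 - <<'E'
from hand import *
c=hand('wrist20')
E
```

```text
tcp [ 0.6567 -0.0909  0.0425] psi 0.0905 F [-5.9  2.1 13.2] 0.013551076897340834 30.00349134206772
dot px [277.7 211.7] 193 in tool [0.0259 0.0001 0.0232] ox 0.0002
```

In the tool's units: -0.1 m is -100, -0.08 m is -80.

Call:
drive_effector(deltas=[0,0,0,0,0,0,0.035,0,0,0,0,0,0,0.035,0,0,0,0,0,0,0.035,0,0,0,0,0,0,0.035,0,0,0,0,0,-20,0.035,0,0,0,0,0,-50,0.05,0,0,0,-30,10,-80,0.05,0,0,0,-60,20,-100,0.05])

```text
t: 36.23
tcp_pos: [0.5997, -0.1159, 0.1433]
orientation: [0.0, 0.999, 0.046, 0.001]
contact_force: [-0.3, -0.6, 1.4]
opening: 0.0489
grip_force: 0.0
```

Call:
drive_effector(deltas=[0,0,-1,-25,30,-20,0.05,0,0,-2,-50,60,-40,0.05,0,0,-3,-75,90,-60,0.05,0,0,-4.15,-100,120,-60,0.05,0,0,-4.15,-125,150,-60,0.05,0,0,-4.15,-150,178,-60,0.05,0,0,-4.15,-150,178,-60,0.05,0,0,-4.15,-150,178,-60,0.05])

```text
t: 36.9
tcp_pos: [0.4641, -0.309, 0.2022]
orientation: [0.0, 0.969, 0.248, 0.0]
contact_force: [0.6, 0.5, -0.6]
opening: 0.0499
grip_force: 0.0
```

```bash
python3 - <<'E'
from gauge import *
p,T=tool(); print(p,np.arctan2(T[1,0],T[0,0]))
c=snap('wrist','wrist21'); P=cloud(c); gauge(c,P); seats(c,P)
for q in plates(c,P): print(*q)
E
```

```text
[ 0.46410757 -0.30903425  0.20217354] 0.5013161665666828
no red
[278. 197.] [ 0.4642 -0.3086] [36.3 12.7] 0.502 dot 0.51 0.027 49
```

In the tool's units: 0.17 m is 170, 0.167 m is 167.

Call:
drive_effector(deltas=[0,0,0,0,0,40,0.05,0,0,0,0,0,80,0.05,0,0,0,0,0,120,0.05,0,0,0,0,0,145,0.04,0,0,0,0,0,160,0.04,0,0,0,0,0,167,0.04,0,0,0,0,0,170,0.04,0,0,0,0,0,170,0.03])

```text
t: 37.62
tcp_pos: [0.4662, -0.3065, 0.0318]
orientation: [-0.0, 0.968, 0.251, -0.0]
contact_force: [-0.3, 0.4, 1.2]
opening: 0.0367
grip_force: 0.0
```

Call:
drive_effector(deltas=[0,0,0,0,0,0,0.03,0,0,0,0,0,0,0,0,0,0,0,0,0,0,0,0,0,0,0,0,0,0,0,0,0,0,0,0,0,0,0,0,0,0,0])

```text
t: 38.12
tcp_pos: [0.4662, -0.3072, 0.0326]
orientation: [0.0, 0.968, 0.25, 0.001]
contact_force: [-0.4, 0.2, 8.1]
opening: 0.0138
grip_force: 30.0
```

```bash
python3 - <<'E'
from h import *
p,T=tool(); s=r.sense(); print(p,np.arctan2(T[1,0],T[0,0]),s['contact_force'],s['opening'],s['grip_force'])
E
```

```text
[ 0.46615821 -0.30716337  0.03260283] 0.5057942730253698 [-0.44483249  0.22822606  8.09412932] 0.013833649368357357 30.00175505876541
```

Call:
drive_effector(deltas=[0,0,0,0,0,-10,0,0,0,0,0,0,-30,0,0,0,0,0,0,-45,0,0,0,0,0,0,-45,0,0,0,0,0,0,-45,0])

```text
t: 38.53
tcp_pos: [0.4661, -0.3071, 0.0778]
orientation: [0.0, 0.968, 0.25, 0.001]
contact_force: [-0.2, 1.1, -0.7]
opening: 0.0139
grip_force: 30.0
```

```bash
python3 - <<'E'
from hand import *
c=hand('wrist22',tgt=pocket(4))
E
```

```text
tcp [ 0.4661 -0.3071  0.0778] psi 0.5059 F [-0.2  1.1 -0.7] 0.01391136914245356 29.999432265758514
dot px [277.5 214.2] 162 in tool [ 0.0243 -0.0003  0.0232] ox -0.0014
tool delta [ 0.2488 -0.0427  0.0003] rz 0.4148
```

Call:
drive_effector(deltas=[0,0,1.1,30,-20,0,0,0,0,2.2,60,-40,0,0,0,0,3.3,90,-60,0,0,0,0,4.15,120,-80,0,0,0,0,4.15,150,-95,0,0,0,0,4.15,180,-80,0,0,0,0,4.15,210,-63,0,0,0,0,4.15,235,-49,0,0])

```text
t: 39.25
tcp_pos: [0.6492, -0.1486, 0.0759]
orientation: [-0.0, 0.999, 0.047, -0.0]
contact_force: [-0.9, -0.9, -0.1]
opening: 0.0137
grip_force: 30.0
```

Call:
drive_effector(deltas=[0,0,0,15,0,0,0,0,0,0,15,0,0,0,0,0,0,15,0,0,0,0,0,0,15,0,0,0])

```text
t: 39.58
tcp_pos: [0.6611, -0.1493, 0.076]
orientation: [-0.0, 0.999, 0.045, -0.001]
contact_force: [-1.0, 0.1, -1.4]
opening: 0.0137
grip_force: 30.0
```

```bash
python3 - <<'E'
from hand import *
c=hand('wrist23',dt=.0326,tgt=pocket(4))
E
```

```text
tcp [ 0.6611 -0.1493  0.076 ] psi 0.09 F [-1.   0.1 -1.4] 0.013734935001745047 29.999400079250336
dot px [277.6 214. ] 189 in tool [0.024  0.0001 0.0246] ox -0.0017
tool delta [ 0.0022  0.0001 -0.    ] rz -0.0011
```

In the tool's units: 0.0345 m is 34.5, 0.033 m is 33.

Call:
drive_effector(deltas=[0,0,0,1.5,0,10,0,0,0,0,1.5,0,16,0,0,0,0,1.5,0,22,0,0,0,0,1.5,0,27,0,0,0,0,1.5,0,30,0,0,0,0,1.5,0,33,0,0,0,0,1.5,0,34.5,0,0,0,0,1.5,0,34.5,0])

```text
t: 40.3
tcp_pos: [0.6638, -0.1489, 0.0427]
orientation: [-0.0, 0.999, 0.045, -0.0]
contact_force: [-4.3, 1.7, 5.0]
opening: 0.0139
grip_force: 30.0
```

```bash
python3 - <<'E'
from hand import *
c=hand('wrist24')
E
```

```text
tcp [ 0.6638 -0.1489  0.0427] psi 0.0905 F [-4.3  1.7  5. ] 0.013890801327458225 30.001010298728943
dot px [277.6 214.2] 196 in tool [0.0243 0.0001 0.0232] ox -0.0014
```

In the tool's units: -0.1 m is -100, -0.01 m is -10.

Call:
drive_effector(deltas=[0,0,0,0,0,0,0.035,0,0,0,0,0,0,0.035,0,0,0,0,0,0,0.035,0,0,0,0,0,0,0.035,0,0,0,0,0,-20,0.035,0,0,0,0,0,-50,0.05,0,0,0,-30,-10,-80,0.05,0,0,0,-50,-30,-100,0.05])

```text
t: 41.02
tcp_pos: [0.6106, -0.1264, 0.144]
orientation: [0.001, 0.999, 0.044, 0.0]
contact_force: [0.7, 0.2, 1.2]
opening: 0.0488
grip_force: 0.0
```

Call:
drive_effector(deltas=[0,0,0,-10,-30,-25,0.05,0,0,0,-20,-60,-50,0.05,0,0,0,-30,-90,-75,0.05,0,0,0,-36,-120,-100,0.05,0,0,0,-36,-128,-106,0.05,0,0,0,-36,-128,-106,0.05,0,0,0,-36,-128,-106,0.05])

```text
t: 41.6
tcp_pos: [0.564, 0.0009, 0.2483]
orientation: [-0.0, 0.999, 0.046, 0.0]
contact_force: [-0.7, -0.6, 0.1]
opening: 0.0503
grip_force: 0.0
```

```bash
python3 - <<'E'
from gauge import *
p,T=tool(); print(p,np.arctan2(T[1,0],T[0,0]))
c=snap('wrist','wrist25'); P=cloud(c); gauge(c,P); seats(c,P)
for q in plates(c,P): print(*q)
E
```

```text
[0.56402505 0.00090697 0.24829564] 0.09201790072179765
gauge 7.944745100742223e-05 n 30 r 0.023
seat 0 dot off [0.0008 0.    ] z 0.0183
seat 1 dot off [ 0.0004 -0.0006] z 0.0182
seat 2 dot off [0.0006 0.0003] z 0.0185
seat 3 dot off [0.0007 0.0005] z 0.0186
seat 4 dot off [0.0008 0.0002] z 0.0182
[133. 266.] [0.4358 0.1904] [21.7 12.7] 0.697 dot -0.573 0.007 2546
```

View pics/wrist25.png

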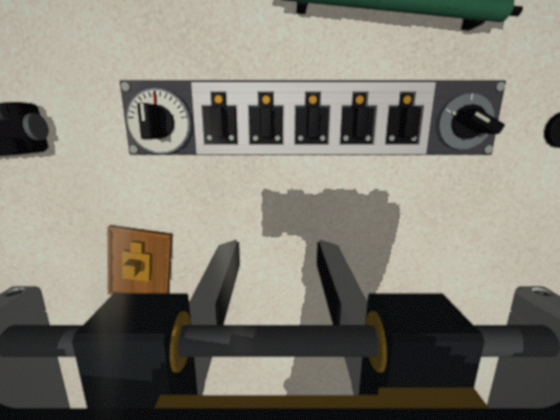

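Wrist25: all five plates are seated (dots at (218,99) to (406,99)), the gauge pointer at (155,98) is at zero, and the master is in the tray at (137,262). The lock is open at (470,120), so next I'll lock it.

In the tool's units: 0.2336 m is 233.6, 0.1 m is 100, -0.96 rad is -9.6.

Call:
drive_effector(deltas=[0,0,-1.2,14,38,15,0.05,0,0,-2.4,28,76,30,0.05,0,0,-3.6,42,114,45,0.05,0,0,-4.8,56,152,60,0.05,0,0,-6,70,190,75,0.05,0,0,-7.2,84,220,90,0.05,0,0,-8.4,84,233.6,100,0.05,0,0,-9.6,84,233.6,110,0.05])

```text
t: 42.32
tcp_pos: [0.6667, -0.2342, 0.1342]
orientation: [0.0, 0.871, 0.491, -0.003]
contact_force: [-0.5, -0.2, -0.8]
opening: 0.0498
grip_force: 0.0
```

Call:
drive_effector(deltas=[0,0,-1.2,0,0,10,0.05,0,0,-1.4,0,0,20,0.05,0,0,-1.4,0,0,20,0.05])

```text
t: 42.57
tcp_pos: [0.6667, -0.2257, 0.1149]
orientation: [-0.002, 0.835, 0.55, -0.002]
contact_force: [0.9, -0.3, -0.1]
opening: 0.0501
grip_force: 0.0
```

```bash
python3 - <<'E'
from h import *
p,T=tool(); psi=np.arctan2(T[1,0],T[0,0]); print(p,psi, (T.T@(np.array([.669,-.224,.0535])-p)).round(4),psi-1.191)
E
```

```text
[ 0.66671374 -0.22570879  0.11493775] 1.1655602214317655 [0.0025 0.0017 0.0614] -0.02543977856823454
```

In the tool's units: 0.061 m is 61, 0.055 m is 55, -0.01 rad is -0.1.

Call:
drive_effector(deltas=[0,0,-0.1,1,1,25,0.05,0,0,-0.1,1,1,45,0.05,0,0,-0.1,1,1,55,0.05,0,0,-0.1,1,1,61,0.04,0,0,-0.1,1,1,61,0.04,0,0,-0.1,1,1,61,0.04])

```text
t: 43.07
tcp_pos: [0.6703, -0.224, 0.058]
orientation: [0.0, 0.831, 0.556, 0.0]
contact_force: [-1.8, -0.6, -0.7]
opening: 0.0406
grip_force: 0.0
```

Call:
drive_effector(deltas=[0,0,0,0,0,0,0,0,0,0,0,0,0,0,0,0,0,0,0,0,0,0,0,0,0,0,0,0,0,0,0,0,0,0,0,0,0,0,0,0,0,0])

```text
t: 43.57
tcp_pos: [0.6701, -0.2237, 0.0578]
orientation: [-0.0, 0.831, 0.556, 0.0]
contact_force: [-3.2, 0.6, 6.6]
opening: 0.0141
grip_force: 30.0
```

```bash
python3 - <<'E'
from h import *
p,T=tool(); s=r.sense(); psi=np.arctan2(T[1,0],T[0,0]); print(p,psi,psi-.091,s['contact_force'],s['opening'],s['grip_force'])
E
```

```text
[ 0.67007544 -0.22370603  0.05781687] 1.1797998307905129 1.088799830790513 [-3.24534447  0.59749859  6.58927846] 0.01412099633327015 29.977196753025055
```

Call:
drive_effector(deltas=[0,0,1,0,0,0,0,0,0,2,0,0,0,0,0,0,3,0,0,0,0,0,0,4,0,0,0,0,0,0,5,0,0,0,0,0,0,6,0,0,0,0])

```text
t: 44.07
tcp_pos: [0.6706, -0.2242, 0.0579]
orientation: [0.001, 0.959, 0.283, 0.001]
contact_force: [2.1, -1.8, 0.5]
opening: 0.0138
grip_force: 30.0
```

Call:
drive_effector(deltas=[0,0,1,0,0,0,0,0,0,2,0,0,0,0,0,0,3,0,0,0,0,0,0,4,0,0,0,0,0,0,4.9,0,0,0,0,0,0,4.9,0,0,0,0,0,0,4.9,0,0,0,0])

```text
t: 44.65
tcp_pos: [0.6708, -0.2248, 0.0579]
orientation: [0.001, 0.999, 0.044, 0.001]
contact_force: [2.8, -3.5, 0.9]
opening: 0.014
grip_force: 30.0
```

Call:
drive_effector(deltas=[0,0,0,0,0,0,0.04,0,0,0,0,0,0,0.04,0,0,0,0,0,0,0.04,0,0,0,0,0,0,0.04,0,0,0,0,0,-20,0.05,0,0,0,0,0,-60,0.05,0,0,0,-30,-20,-90,0.05])

```text
t: 45.23
tcp_pos: [0.6447, -0.2105, 0.1461]
orientation: [0.001, 0.999, 0.045, 0.001]
contact_force: [0.6, 0.3, 2.1]
opening: 0.0498
grip_force: 0.0
```

Call:
drive_effector(deltas=[0,0,0,-10,-30,-25,0.05,0,0,0,-20,-60,-50,0.05,0,0,0,-30,-90,-75,0.05,0,0,0,-40,-120,-100,0.05,0,0,0,-50,-150,-100,0.05,0,0,0,-54,-180,-100,0.05,0,0,0,-54,-212,-100,0.05,0,0,0,-54,-212,-100,0.05])

```text
t: 45.9
tcp_pos: [0.5687, 0.0046, 0.2437]
orientation: [-0.001, 0.999, 0.048, -0.0]
contact_force: [0.4, 1.6, -0.9]
opening: 0.0504
grip_force: 0.0
```

Call:
drive_effector(deltas=[0,0,0,0,0,0,0.05,0,0,0,0,0,0,0.05])

```text
t: 46.07
tcp_pos: [0.5691, -0.0025, 0.2441]
orientation: [-0.0, 0.999, 0.045, 0.0]
contact_force: [-0.0, 0.1, 0.8]
opening: 0.05
grip_force: 0.0
```

```bash
python3 - <<'E'
from gauge import *
p,T=tool(); print(p,np.arctan2(T[1,0],T[0,0]))
c=snap('wrist','wrist26'); P=cloud(c); gauge(c,P); seats(c,P)
snap('scene','scene26')
E
```

```text
[ 0.56913878 -0.00250518  0.24410608] 0.08984320436271569
gauge -0.00305764879368485 n 31 r 0.02
seat 0 dot off [0.0008 0.    ] z 0.0183
seat 1 dot off [ 0.0004 -0.0004] z 0.0182
seat 2 dot off [0.0004 0.0001] z 0.0185
seat 3 dot off [0.0006 0.0005] z 0.0184
seat 4 dot off [0.0009 0.    ] z 0.0183
```

View pics/wrist26.png

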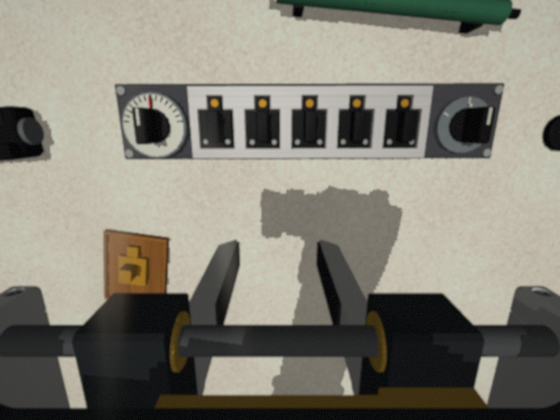

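Wrist26: the lock bar at (470,122) is back at its starting look with the mark facing +x. The gauge pointer at (151,103) is at zero, all plates are seated, the master is flat in the tray at (133,266), and the arm is clear. I'm handing in.

```bash
python3 -c "
from bench import r
print(r.close_job())"
```

```text
the job is handed in; nothing more can be done
None
```

The job is handed in with the gauge at zero, the master flat in the tray, all five plates seated and the lock closed; on the way I knocked the gauge knob off zero with a plate carried too low, and re-zeroed it.

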